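Hold a batten on the saw board for trimming

TASK

Swing the flip stop on the saw board fully down, then lay the batten with the half-lap on the board with its plain square end butted against the stop, tight along the fence, so that its lapped end sticks out past the saw slot. Finish holding it there, ready for sawing: one firm, steady diagonal push that presses it against the fence and down onto the board at once, the hand on the stop side of the slot and well clear of it; do not let go, the job ends while you are still pushing. Do not ram the soft wood, and leave everything else on the bench where it lies.

Things in the scene. Friction and masses are not known exactly. Their poses are not given: they have to be found in the camera images.
- board: The saw board, fixed to the bench: a plywood board 220 (x) x 340 (y) x 18 mm with a wooden fence along its far part. Origin at the centre of its underside on the bench; +x runs from the robot's side towards the fence, +y along the fence towards the flip stop, z up. It is turned up to 0.2 rad from the robot's axes.
- bed: The plywood bed of the saw board, on which the batten lies; same origin and axes as the board, its top 18 mm above the bench. It reaches 165 mm from the fence's face towards the robot.
- fence: The wooden fence; same origin and axes as the board. Its face towards the robot is upright, at x = +55 mm in board axes, 340 mm long; with the metal track on top it rises 50 mm above the bed. It is 22 mm thick and is parted by the 4 mm saw slot.
- corner (a point): The corner where the batten's square end belongs: the point on the bed, at the foot of the fence's face, in line with the stop face of the lowered flip stop. Axes as the board's. At (55, 130, 18) mm in the board's frame.
- saw_slot (a point): The saw slot through the fence and a dark line across the bed; this point is where it meets the fence's foot, 180 mm from the corner towards -y. Axes as the board's.
- flip_pin (a point): The flip stop's hinge pin: it runs along the board's y, 14 mm in front of the fence's face (towards the robot), 58 mm above the bed, 8 mm in +y beyond the stop face. Axes as the board's. The dark bracket that carries it stands on the fence's top, its knob up to 72 mm above the bed.
- flip_end (a point): The free end of the flip stop's aluminium arm, on its centre line, 54 mm from the pin. The arm is 16 mm wide along the pin and 24 mm thick (12 mm either side of its centre line).
- flip (a joint): Angle of the flip stop, rad: 0 = down, the arm hanging to 4 mm above the bed in front of the fence (a hard stop); 1.57 = sticking out level towards the robot; 2.6 = the most it goes up. It starts raised at 1.75 to 2.35. A friction hinge: it stays where it is left and yields to about 3 N pressed on the arm's end. Pressed from above and then towards the fence, on the face that looks to the robot when it is down, it swings down.
- batten_center (a point): Centre of the pine batten with the half-lap: 45 (own x) x 230 (own y) x 34 mm high (own z), about 0.17 kg; this point is half-way along and 17 mm above its underside. Own +y points to the plain square end; the last 40 mm at the -y end is the half-lap, its upper half cut away. It starts lying on the bench to the robot's right (-y), roughly pointing away from the robot, square end farther.
- square_end (a point): Centre of the batten's plain square end face, 115 mm from its centre along own +y; axes as the batten's.
- batten: The same batten; origin at the centre of its underside.
- short_offcut: Bystander: a pine offcut of the same section (45 x 34 mm) but 140 mm long with both ends square, lying about 115 mm beside the batten, on either side of it. Origin at the centre of its underside, long along own y.
- screwdriver: Bystander: screwdriver, 210 mm, amber handle, lying on the bench. Origin on its underside.
- chisel: Bystander: wood chisel, 250 mm, lying on the bench. Origin near its middle on the underside.
- try_square: Bystander: try square, dark stock 130 mm, steel blade 190 mm, lying beside the board. Origin under the stock's middle.
- pencil: Bystander: flat carpenter's pencil, 180 mm, lying on the bench. Origin near its middle.
- tape: Bystander: grey tape measure, 70 x 38 x 66 mm, standing behind the board. Origin under its centre.
- glue: Bystander: white glue bottle, 60 mm across, 170 mm high, behind the board. Origin under its centre.
Things that resemble listed ones, but are neither listed nor needed, are in the scene too. Leave any turquoise look-alike of the batten alone.

How it is judged (in metres and radians):
On the way, in this order (a step that is already met when the one before it is completed fails the run):
1. The flip stop is down (value of joint flip below 0.08 rad), for 0.2 s.
2. The batten has been laid flat on the board in front of the fence (z of square_end in the frame of corner between 0.0145 and 0.0195 m and x of square_end in the frame of corner between -0.13 and -0.01 m and contact force between batten and bed above 0.5 N), for 0.2 s.
At the end, for the whole second after the job is handed in: Flip stop down (0.08 rad). Batten flat on the bed, at rest, square end within 3 mm of the stop, side within 3 mm of the fence, parallel within 0.02 rad. Fingers press it (over 6 N): over 4 N on the fence and over 6 N on the bed; grasp point 30 mm or more to the stop side of the slot (value of joint flip below 0.08 rad and x of square_end in the frame of corner between -0.0255 and -0.02 m and y of square_end in the frame of corner between -0.003 and 0.002 m and z of square_end in the frame of corner between 0.0145 and 0.0195 m and angle between the y axis of batten_center and the y axis of board, either way round below 0.02 rad and angle between the z axis of batten_center and the z axis of board, either way round below 0.03 rad and contact force between batten and fence above 4 N and contact force between batten and bed above 6 N and contact force between the fingers and batten above 6 N and linear speed of batten below 0.01 m/s and y of the grasp point in the frame of saw_slot above 0.03 m); the arm keeps its last pose, push and grip.
It fails at once if The batten is rammed against the fence or the bed (over 60 N) (contact force between batten and fence above 60 N or contact force between batten and bed above 60 N).
It fails at once if Another thing on the bench is shoved more than 30 mm (distance of any of short_offcut, screwdriver, chisel, try_square, pencil, tape, glue from where it was at the start of the episode above 0.03 m).
It also fails if it takes over 72 s, if anything falls off the work surface, if the arm or the gripper's body presses on something with over 40 N, if the wrist force passes 120 N, or if a joint passes its speed limit or range.

ROBOT

A 6-joint arm with a two-finger parallel gripper is mounted at the origin on the work surface. World frame = base frame: x ahead of the robot, y to its left, z up, the work surface at z = 0. Lengths are in mm, angles in degrees, forces in N, time in s.
With the tool pointing down it reaches from about 350 to 850 mm from the base axis. Payload 8.1 kg.
Tool frame: the origin (TCP) lies midway between the tips of the shut fingers; the grasp point (between the pads) lies 19 mm behind it (r.tcp_to_grasp is the distance from the TCP to the grasp point, in mm); z points along the fingers, y is the direction in which the jaws open and shut (so a half turn about z gives the same grasp; the last joint's range is limited). The gripper opens to 85 mm and grips with 20 to 120 N. Pads are 22 mm wide; open, the fingers measure 114 mm over their backs; the gripper's body (76 mm by 85 mm) begins 54 mm behind the grasp point. The pads swing forward as they close: fully open they stand 13 mm farther back than shut.
Start: joints at [65.523, 7.471, 85.268, -0, 87.261, -4.893], TCP at [201.089, 565.304, 231.292] pointing down, gripper open.
Joint ranges: [-169.43, 169.43], [-51.17, 129.36], [1.28, 143.12], [-76.62, 256.62], [0, 156.53], [-152.29, 152.29]. Speed limits (degrees/s): [136.94, 136.94, 159.86, 180, 180, 180].

INTERFACE

Orientations are given as [roll, pitch, yaw] about the fixed x, y, z axes, in that order (R = Rz(yaw) Ry(pitch) Rx(roll)).
In Python, from bench import r gives the robot as it stands.
- The arm moves only by the tool jog_arm, never from a script. Its argument "targets" is a list of rows, each a list of 7 numbers: the shift along the tool's x, y, z in m, then the turn, a rotation vector about the tool's x, y, z in rad, then the closure, from 0 (fully open) to 1 (shut). In form: [[dx, dy, dz, wx, wy, wz, claw], ...]. A call has 1 to 5 rows; each row is the pose to reach, as a shift and turn from the pose commanded when the call began, along the tool's axes at that moment; what a row does not reach only later rows make up. A row lasts 1/12 s, in which the tool goes at most 41.7 mm and 7.16 degrees, less where a joint would pass 70% of its speed; a pose out of reach is approached as far as the arm can. A call with a gripper value outside its range is refused whole. The fingers move at their own pace and stop on an object; "newtons" is the grip in N (left out, the last holds). Time passes only in rows, so rows that repeat a pose let the fingers close. It gives the time, the measured TCP pose, the force and the opening at its end, in the units of the state.
- r.sense(): the state, without advancing time (a new reading comes with each control period).
- r.snapshot(name): name is "scene" or "top" or "wrist"; returns a dict with "pixels" (480x640x3 uint8, red, green, blue), "fx", "fy", "cx", "cy" (pixels), "origin" and "attitude" of the camera in the world. Camera axes: x right, y down, z forward; pixel columns grow to the right and rows downward; lengths in mm; the calibration is good to about 2 mm. A picture is of the moment at which its call begins. There is no depth.
- r.hand_in(): hands the job in, once; it reports no verdict.
The state is a dict: "time": time; "joint_pos": joint angles; "qd": joint speeds; "joint_efforts": joint torques, N m; "tool_pos": TCP position; "tcp_rot": TCP orientation; "ft_force": force on the tool from outside, world axes, zero at the start; "wrist_torque": the same for the moment, N m; "finger_gap": finger opening in mm.
Only numpy, scipy, OpenCV 4.12 (cv2) and the standard library are available. Lean on these libraries where they do the work, as an engineer would, in place of code of your own. Each camera call takes 0.05 s, during which the arm holds its last target.

## Working session

There is one attempt and no reset: what is moved stays moved. The work goes in short steps, Python scripts to look and compute and a tool call to move; the robot and the scene stay as the last step left them, time stands still between calls to the robot, and variables do not carry over. Pictures are saved under pics/ and viewed, and the job is handed in when it is done.

Besides the shell and the picture viewer there is one more tool, called after ">>>" as a command line: name --pt "numbers of a row" for each row, then --argument value for the rest. jog_arm: Moves the arm, as the interface text tells. Its arguments: {"type":"object","properties":{"targets":{"type":"array","items":{"type":"array","items":{"type":"number"}}},"newtons":{"type":"number"}},"required":["targets"]}

```bash
ls; mkdir -p pics; python3 - <<'E'
from bench import r
import cv2
print(r.sense(), r.tcp_to_grasp)
for n in ["scene","top","wrist"]:
    s=r.snapshot(n); cv2.imwrite(f"pics/{n}0.png",s["pixels"][:,:,::-1])
    print(n,{k:s[k] for k in s if k!="pixels"})
E
```

```text
pics
{'time': 0.0, 'joint_pos': array([ 6.55238440e+01,  7.51503406e+00,  8.53292711e+01, -1.47092828e-03,
        8.72611208e+01, -4.89298303e+00]), 'qd': array([-0.00706309,  0.02038394,  0.0232097 ,  0.01876816, -0.01647423,
       -0.01538778]), 'joint_efforts': array([-1.08735101e-03, -5.69415343e+01, -5.00541544e+01, -2.98358373e-04,
        1.50267337e-02,  1.77766810e-05]), 'tool_pos': array([200.86461428, 564.79872645, 230.24527763]), 'tcp_rot': array([-1.79894833e+02, -7.52852438e-03,  1.60416892e+02]), 'ft_force': array([ 0.24175049,  0.45473475, -0.17191283]), 'wrist_torque': array([0.00378769, 0.00543504, 0.021443  ]), 'finger_gap': 85.2344367743553} 18.700000000000003
scene {'fx': 595.2775908992347, 'fy': 595.2775908992347, 'cx': 312.8959445447541, 'cy': 233.81523824334153, 'origin': array([1488.31538831, -411.51623776, 1499.43507302]), 'attitude': array([-144.66145622,    0.8039476 ,   71.63963143])}
top {'fx': 602.2558511015054, 'fy': 602.2558511015054, 'cx': 319.2233059662425, 'cy': 232.47754578469383, 'origin': array([ 362.92262023, -107.83101165, 1480.36396999]), 'attitude': array([-173.79313671,    0.41615905,  -91.2539466 ])}
wrist {'fx': 336.7207757274645, 'fy': 336.7207757274645, 'cx': 321.4112770422502, 'cy': 237.79875341227412, 'origin': array([137.2212382 , 587.5272656 , 373.12142024]), 'attitude': array([1.64516504e+02, 8.64552900e-02, 7.04217746e+01])}
```

View pics/scene0.png

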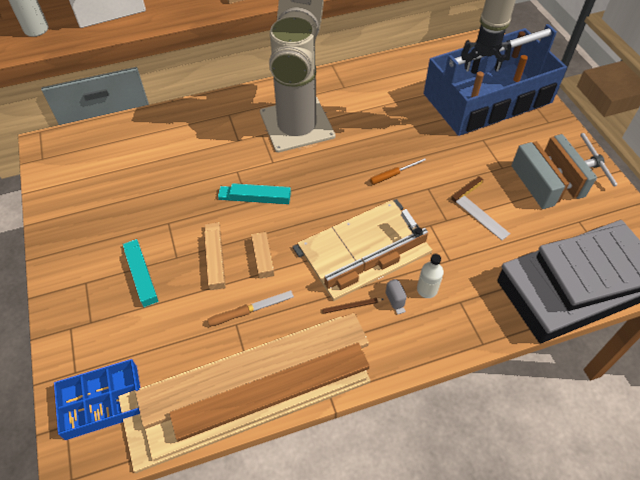

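View pics/top0.png

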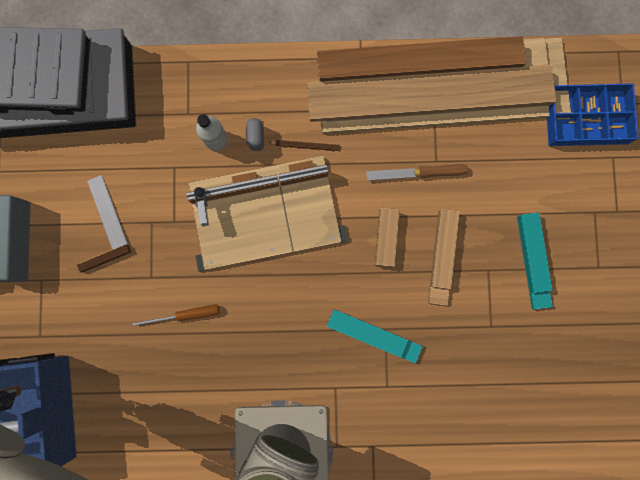

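View pics/wrist0.png

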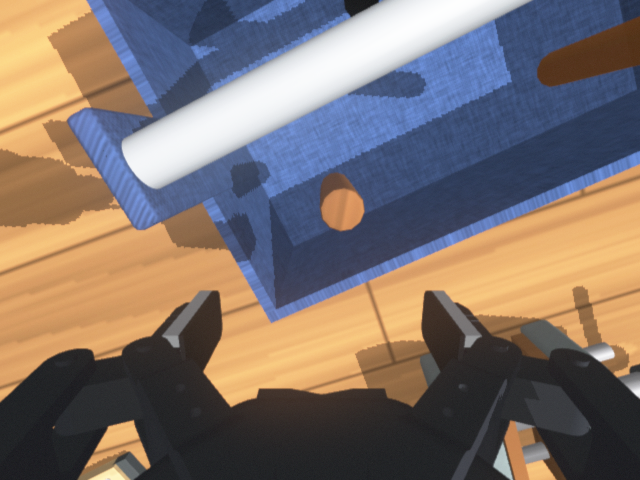

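The top view shows the board at (265,215) with the flip stop at (202,205). There are four batten-like things: the pine piece at (445,257), a short pine piece at (388,238), and turquoise ones at (375,335) and (537,262). The pine one at (445,257) fits: it is long, with a step at its near end (440,297). Next I'll confirm that in an enlarged crop.

```bash
python3 - <<'E'
import cv2
a=cv2.imread("pics/top0.png")
cv2.imwrite("pics/cb.png",cv2.resize(a[200:310,370:470],None,fx=5.4,fy=5.4,interpolation=cv2.INTER_CUBIC))
cv2.imwrite("pics/cbd.png",cv2.resize(a[150:275,180:355],None,fx=4.5,fy=4.5,interpolation=cv2.INTER_CUBIC))
b=cv2.imread("pics/scene0.png")
cv2.imwrite("pics/cs.png",cv2.resize(b[190:310,190:440],None,fx=3.2,fy=3.2,interpolation=cv2.INTER_CUBIC))
E
```

```text
(no output)
```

View pics/cb.png

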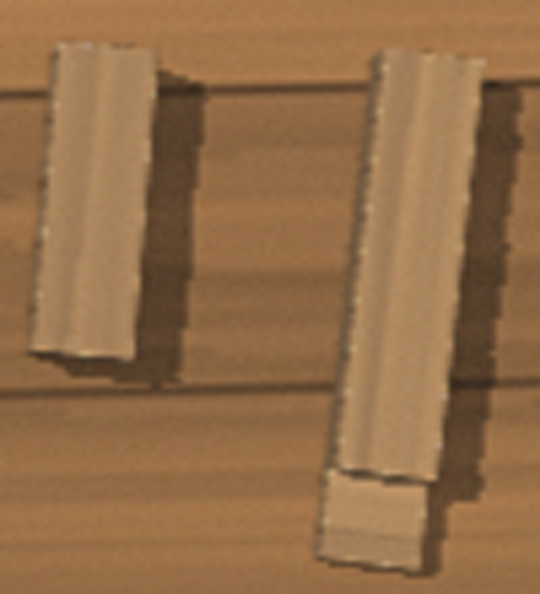

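View pics/cbd.png

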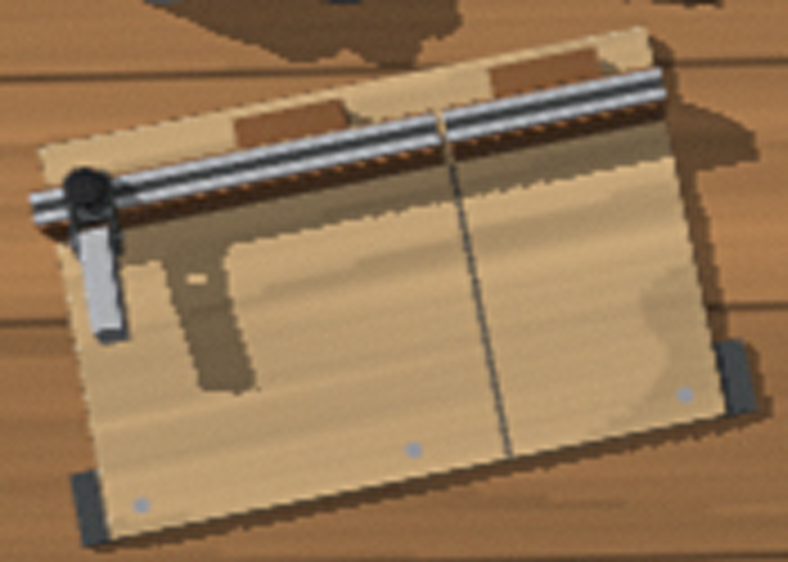

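View pics/cs.png

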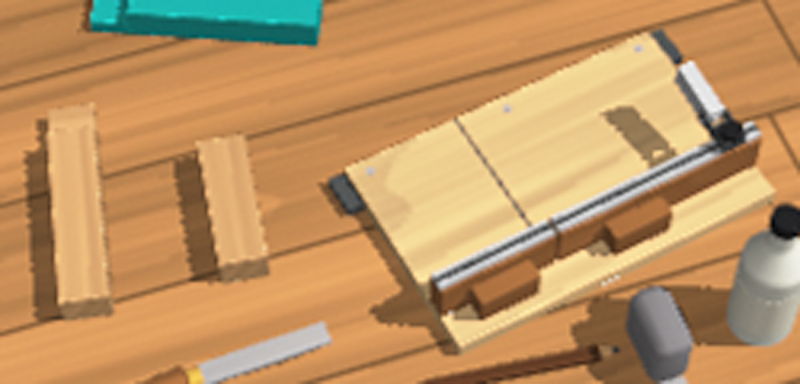

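The crops confirm it. The right-hand pine piece is long with a half-lap at the near end, shoulder at crop row ~475. The left one is short with both ends square, so it is the offcut. Next I'll fit the poses.

```bash
cat > h.py <<'E'
import numpy as np
from scipy.optimize import least_squares
from scipy.spatial.transform import Rotation as Ro
def proj(s,P):
    R=Ro.from_euler('xyz',s["attitude"],degrees=True).as_matrix()
    c=(np.atleast_2d(P)-s["origin"])@R
    return np.c_[s["fx"]*c[:,0]/c[:,2]+s["cx"],s["fy"]*c[:,1]/c[:,2]+s["cy"]]
def ray(s,uv,z):
    R=Ro.from_euler('xyz',s["attitude"],degrees=True).as_matrix()
    d=R@np.array([(uv[0]-s["cx"])/s["fx"],(uv[1]-s["cy"])/s["fy"],1]); 
    return s["origin"]+d*(z-s["origin"][2])/d[2]
def pose(p,L):
    c,s=np.cos(p[2]),np.sin(p[2]); L=np.atleast_2d(L).astype(float)
    return np.c_[p[0]+c*L[:,0]-s*L[:,1],p[1]+s*L[:,0]+c*L[:,1],L[:,2]]
def fit(views,p0):
    f=lambda p:np.concatenate([(proj(s,pose(p,L))-uv).ravel() for s,L,uv in views])
    o=least_squares(f,p0); return o.x,np.abs(o.fun).max(),o.fun
E
python3 - <<'E'
from h import *
T=dict(fx=602.2558511015054,fy=602.2558511015054,cx=319.2233059662425,cy=232.47754578469383,origin=np.array([362.92262023,-107.83101165,1480.36396999]),attitude=np.array([-173.79313671,.41615905,-91.2539466]))
S=dict(fx=595.2775908992347,fy=595.2775908992347,cx=312.8959445447541,cy=233.81523824334153,origin=np.array([1488.31538831,-411.51623776,1499.43507302]),attitude=np.array([-144.66145622,.8039476,71.63963143]))
import pickle; pickle.dump((T,S),open("cams.pkl","wb"))
L=[[110,170,18],[110,-170,18],[-110,-170,18],[-110,170,18]]
cT=np.array([[40,148],[648,30],[727,412],[112,538]])/4.5+[180,150]-.4
p,e,f=fit([(T,L,cT)],[500,0,-.1]); print("board T",p,e,f.round(1))
# scene: far corners / near
cS=np.array([[775,188],[460,350],[345,168],[655,33]])/3.2+[190,190]-.35
p2,e,f=fit([(S,L,cS)],p); print("board S",p2,e,f.round(1))
p,e,f=fit([(T,L,cT),(S,L,cS)],p);print("board both",p,e)
for n,l in dict(corner=[55,130,18],slot=[55,-50,18],pin=[41,138,76]).items(): print(n,pose(p,l)[0].round(1))
Lb=[[-22.5,115,34],[22.5,115,34],[-22.5,-75,34],[22.5,-75,34],[-22.5,-115,17],[22.5,-115,17]]
bT=np.array([[382,52],[484,60],[340,470],[436,482],[319,555],[420,570]])/5.4+[370,200]-.4
q,e,f=fit([(T,Lb,bT)],[450,-330,-1.5]);print("bat T",q,e,f.round(1))
Ls=[[-22.5,-115+40,34],[22.5,115,34],[-22.5,115,34]]
print(proj(S,pose(q,Lb)),)
print("flip end tip T", ((np.array([108,333])/4.5)+[180,150]))
for a in (1.6,1.8,2,2.2,2.35):
    e=pose(p,[[41-54*np.sin(a),138,76-54*np.cos(a)]]); print(a,e.round(),proj(T,e),proj(S,e))
E
```

```text
board T [5.76013025e+02 3.24720472e+01 1.77065978e-01] 0.9951576352050893 [ 0.  -0.3 -0.1 -1.   0.3  0.8 -0.2  0.4]
board S [5.77859981e+02 3.31671765e+01 1.74346602e-01] 1.596629585064079 [ 1.   1.5  0.2 -0.9  0.3 -0.  -1.6 -0.5]
board both [5.76659112e+02 3.28070225e+01 1.76145188e-01] 1.9538848332168754
corner [608.  170.4  18. ]
slot [639.6  -6.8  18. ]
pin [592.8 175.9  76. ]
bat T [ 455.43649655 -400.7750358    -1.72331122] 0.8715248057241922 [ 0.2 -0.9 -0.1  0.  -0.6 -0.2  0.3  0.   0.2  0.7  0.   0.4]
[[224.45660808 281.58441617]
 [208.72405379 283.96674669]
 [219.3327462  228.62242048]
 [204.534844   230.74906111]
 [219.11714333 221.5529842 ]
 [204.61347591 223.62255621]]
flip end tip T [204. 224.]
1.6 [[540. 166.  78.]] [[205.22608937 224.87931999]] [[402.91228739 212.90424371]]
1.8 [[541. 167.  88.]] [[204.22499319 223.74640558]] [[403.56295926 211.05003957]]
2 [[544. 167.  98.]] [[203.09145941 221.74208876]] [[404.59520446 209.76686673]]
2.2 [[550. 168. 108.]] [[201.87058059 218.93280869]] [[405.97486734 209.11503672]]
2.35 [[555. 169. 114.]] [[200.92803007 216.35979023]] [[407.2085544  209.06387136]]
```

```bash
cat >> h.py <<'E'
import json,os
BP=np.array([576.66,32.81,0.17615])
def brd(x,y,z): return pose(BP,[x,y,z])[0]
def tool(yang,tilt=0,about=0):
    """tool R pointing down with tool y at angle yang (deg); then tilted by tilt deg about world axis at 'about' deg"""
    a=np.radians(yang); y=np.array([np.cos(a),np.sin(a),0]); z=np.array([0,0,-1.]); x=np.cross(y,z)
    R=np.c_[x,y,z]; b=np.radians(about)
    return Ro.from_rotvec(np.radians(tilt)*np.array([np.cos(b),np.sin(b),0]))*Ro.from_matrix(R)
def load():
    if not os.path.exists("cmd.json"): return np.array([201.089,565.304,231.292]),Ro.from_euler('xyz',[180,0,160.416],degrees=True)
    d=json.load(open("cmd.json")); return np.array(d["p"]),Ro.from_quat(d["q"])
def did(row):
    p,R=load(); p=p+R.apply(np.array(row[:3])*1000); R=R*Ro.from_rotvec(row[3:6])
    json.dump(dict(p=list(p),q=list(R.as_quat())),open("cmd.json","w"))
def row(pt,Rt,frac=1.,fr=None):
    p,R=fr or load(); d=R.inv().apply(np.array(pt)-p)/1000*frac; w=(R.inv()*Rt).as_rotvec()*frac
    return [round(float(v),4) for v in np.r_[d,w]]
def chk():
    from bench import r
    s=r.sense(); p,R=load()
    M=Ro.from_euler('xyz',s["tcp_rot"],degrees=True)
    print("t",round(s["time"],2),"tcp",s["tool_pos"].round(1),"cmd",p.round(1),"angerr",np.degrees((R.inv()*M).magnitude()).round(2),"F",s["ft_force"].round(1),"gap",round(s["finger_gap"],1),"J",s["joint_pos"].round(0))
    c,sn=np.cos(BP[2]),np.sin(BP[2]); d=s["tool_pos"][:2]-BP[:2]
    print("board tcp",(c*d[0]+sn*d[1]).round(1),(-sn*d[0]+c*d[1]).round(1))
E
python3 - <<'E'
from h import *
t=brd(-8,138,160); print(t)
w=row(t,tool(-79.9)); print(w)
p,R=load(); print(np.degrees(np.linalg.norm(w[3:])), (np.array(w)/5).round(4))
chk()
E
```

```text
[544.60061153 167.27261789 160.        ]
[-0.4571, -0.2599, 0.0713, 0.0, -0.0, 2.6235]
150.31547755257148 [-0.0914 -0.052   0.0143  0.     -0.      0.5247]
t 0.15 tcp [200.9 564.9 230.5] cmd [201.1 565.3 231.3] angerr 0.08 F [-0.4  0.5  0.2] gap 85.8 J [66.  8. 85. -0. 87. -5.]
board tcp -276.7 589.7
```

```bash
cat >> h.py <<'E'
def seq(pt,Rt,n):
    "n consecutive calls' rows on a straight path"
    p0,R0=load(); w=(R0.inv()*Rt).as_rotvec(); cur=(p0,R0)
    for i in range(1,n+1):
        f=i/n; tp=p0+(np.array(pt)-p0)*f; tR=R0*Ro.from_rotvec(w*f)
        rr=row(tp,tR,fr=cur); print(rr); 
        cur=(cur[0]+cur[1].apply(np.array(rr[:3])*1000),cur[1]*Ro.from_rotvec(rr[3:]))
E
python3 - <<'E'
from h import *
seq(brd(-8,138,190),tool(-79.9),5)
E
```

```text
[-0.0914, -0.052, 0.0083, 0.0, -0.0, 0.5247]
[-0.1051, 0.0008, 0.0082, -0.0, -0.0, 0.5247]
[-0.0906, 0.0534, 0.0083, -0.0, -0.0, 0.5247]
[-0.0517, 0.0916, 0.0082, -0.0, -0.0, 0.5247]
[0.0012, 0.1051, 0.0083, -0.0, -0.0, 0.5247]
```

>>> jog_arm --pt "-0.0914 -0.052 0.0083 0 0 0.5247 1" --pt "-0.0914 -0.052 0.0083 0 0 0.5247 1" --pt "-0.0914 -0.052 0.0083 0 0 0.5247 1" --pt "-0.0914 -0.052 0.0083 0 0 0.5247 1" --pt "-0.0914 -0.052 0.0083 0 0 0.5247 1" --newtons 40

```text
time: 0.57
tool_pos: [270.6, 484.5, 222.6]
tcp_rot: [-180.0, 0.0, 129.9]
ft_force: [0.1, -0.2, 0.7]
finger_gap: 25.8
```

>>> jog_arm --pt "-0.1051 0.0008 0.0082 0 0 0.5247 1" --pt "-0.1051 0.0008 0.0082 0 0 0.5247 1" --pt "-0.1051 0.0008 0.0082 0 0 0.5247 1" --pt "-0.1051 0.0008 0.0082 0 0 0.5247 1" --pt "-0.1051 0.0008 0.0082 0 0 0.5247 1"

```text
time: 0.98
tool_pos: [338.9, 405.6, 214.6]
tcp_rot: [-180.0, 0.0, 100.0]
ft_force: [-0.5, 0.2, 0.7]
finger_gap: -0.2
```

>>> jog_arm --pt "-0.0906 0.0534 0.0083 0 0 0.5247 1" --pt "-0.0906 0.0534 0.0083 0 0 0.5247 1" --pt "-0.0906 0.0534 0.0083 0 0 0.5247 1" --pt "-0.0906 0.0534 0.0083 0 0 0.5247 1" --pt "-0.0906 0.0534 0.0083 0 0 0.5247 1"

```text
time: 1.4
tool_pos: [407.3, 326.5, 206.3]
tcp_rot: [-180.0, -0.0, 70.1]
ft_force: [0.3, 0.4, 0.3]
finger_gap: 0.1
```

>>> jog_arm --pt "-0.0517 0.0916 0.0082 0 0 0.5247 1" --pt "-0.0517 0.0916 0.0082 0 0 0.5247 1" --pt "-0.0517 0.0916 0.0082 0 0 0.5247 1" --pt "-0.0517 0.0916 0.0082 0 0 0.5247 1" --pt "-0.0517 0.0916 0.0082 0 0 0.5247 1"

```text
time: 1.82
tool_pos: [476.0, 247.3, 198.2]
tcp_rot: [-180.0, 0.0, 40.2]
ft_force: [0.4, 0.3, 0.5]
finger_gap: -0.2
```

>>> jog_arm --pt "0.0012 0.1051 0.0083 0 0 0.5247 1" --pt "0.0012 0.1051 0.0083 0 0 0.5247 1" --pt "0.0012 0.1051 0.0083 0 0 0.5247 1" --pt "0.0012 0.1051 0.0083 0 0 0.5247 1" --pt "0.0012 0.1051 0.0083 0 0 0.5247 1"

```text
time: 2.23
tool_pos: [544.6, 168.1, 189.8]
tcp_rot: [-180.0, 0.0, 10.2]
ft_force: [-0.5, 0.7, -0.4]
finger_gap: 0.0
```

```bash
python3 - <<'E'
from h import *
for w in [[-0.0914, -0.052, 0.0083, 0.0, -0.0, 0.5247],
[-0.1051, 0.0008, 0.0082, -0.0, -0.0, 0.5247],
[-0.0906, 0.0534, 0.0083, -0.0, -0.0, 0.5247],
[-0.0517, 0.0916, 0.0082, -0.0, -0.0, 0.5247],
[0.0012, 0.1051, 0.0083, -0.0, -0.0, 0.5247]]: did(w)
chk()
from bench import r
import cv2
for n in ["wrist"]:
    s=r.snapshot(n); cv2.imwrite(f"pics/{n}1.png",s["pixels"][:,:,::-1])
    for a in (0,1.7,1.8,1.9,2,2.1,2.2,2.35): print(a,proj(s,brd(41-54*np.sin(a),138,76-54*np.cos(a))))
    print(proj(s,[brd(-110,170,18),brd(55,130,18),brd(41,138,76)]))
E
```

```text
t 2.23 tcp [544.6 168.1 189.8] cmd [544.6 167.3 190. ] angerr 0.09 F [-0.5  0.7 -0.4] gap 0.0 J [12.  4. 93.  0. 83. 92.]
board tcp -7.8 138.8
0 [[322.33595512 165.79383028]]
1.7 [[322.31500867 241.54824208]]
1.8 [[322.32919675 242.28785349]]
1.9 [[322.34529251 242.33121658]]
2 [[322.36325535 241.63178115]]
2.1 [[322.38301236 240.14729349]]
2.2 [[322.40445282 237.84205772]]
2.35 [[322.43942061 232.79039726]]
[[291.09997824 314.36197476]
 [331.21475063 149.71967506]
 [322.45712951 170.29905839]]
```

View pics/wrist1.png

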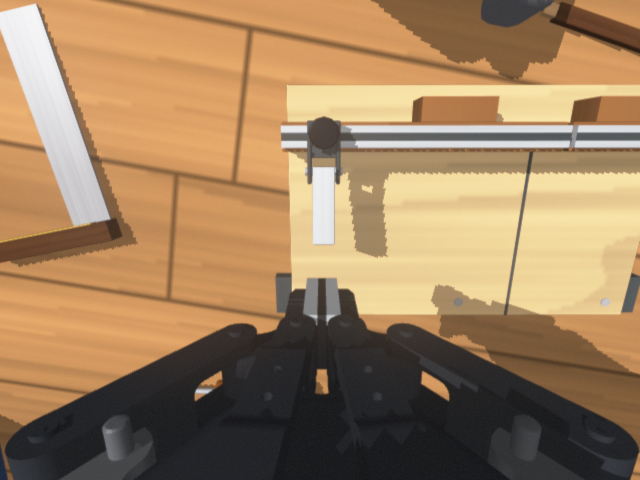

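>>> jog_arm --pt "0 0 0.03 0 0 0 1" --pt "0 0 0.055 0 0 0 1" --pt "0 0 0.065 0 0 0 1" --pt "0 0 0.074 0 0 0 1" --pt "0 0 0.082 0 0 0 1"

```text
time: 2.7
tool_pos: [544.3, 168.5, 107.9]
tcp_rot: [-180.0, -0.0, 10.4]
ft_force: [-0.5, 0.7, 0.5]
finger_gap: -0.1
```

>>> jog_arm --pt "0 0 0.007 0 0 0 1" --pt "0 0 0.014 0 0 0 1" --pt "0 0 0.021 0 0 0 1" --pt "-0.004 0 0.028 0 0 0 1" --pt "-0.008 0 0.036 0 0 0 1"

```text
time: 3.12
tool_pos: [537.8, 166.1, 72.6]
tcp_rot: [-180.0, -0.2, 10.1]
ft_force: [0.7, -0.1, 2.6]
finger_gap: -0.1
```

>>> jog_arm --pt "0.002 0 0.01 0 0 0 1" --pt "0.005 0 0.019 0 0 0 1" --pt "0.011 0 0.027 0 0 0 1" --pt "0.0175 0 0.033 0 0 0 1" --pt "0.024 0 0.037 0 0 0 1"

```text
time: 3.53
tool_pos: [559.5, 169.9, 33.1]
tcp_rot: [180.0, 0.2, 10.1]
ft_force: [-3.6, -0.7, 0.3]
finger_gap: -0.1
```

>>> jog_arm --pt "0.004 0 0.0025 0 0 0 1" --pt "0.007 0 0.004 0 0 0 1" --pt "0.009 0 0.004 0 0 0 1" --pt "0.01 0 0.004 0 0 0 1" --pt "0.011 0 0.004 0 0 0 1"

```text
time: 3.95
tool_pos: [567.3, 171.3, 29.1]
tcp_rot: [180.0, 0.5, 10.1]
ft_force: [-20.0, -3.9, 4.1]
finger_gap: 0.4
```

```bash
python3 - <<'E'
from h import *
did([0,0,.082,0,0,0]);did([-.008,0,.036,0,0,0]);did([.024,0,.037,0,0,0]);did([.011,0,.004,0,0,0])
chk()
from bench import r
import cv2
s=r.snapshot("scene"); a=s["pixels"][:,:,::-1]; cv2.imwrite("pics/s2.png",cv2.resize(a[170:300,280:450],None,fx=4.5,fy=4.5,interpolation=cv2.INTER_CUBIC))
E
```

```text
t 3.95 tcp [567.3 171.3  29.1] cmd [571.2 172.   31. ] angerr 0.52 F [-20.   -3.9   4.1] gap 0.4 J [12. 17. 96. -0. 67. 92.]
board tcp 15.0 138.0
```

View pics/s2.png

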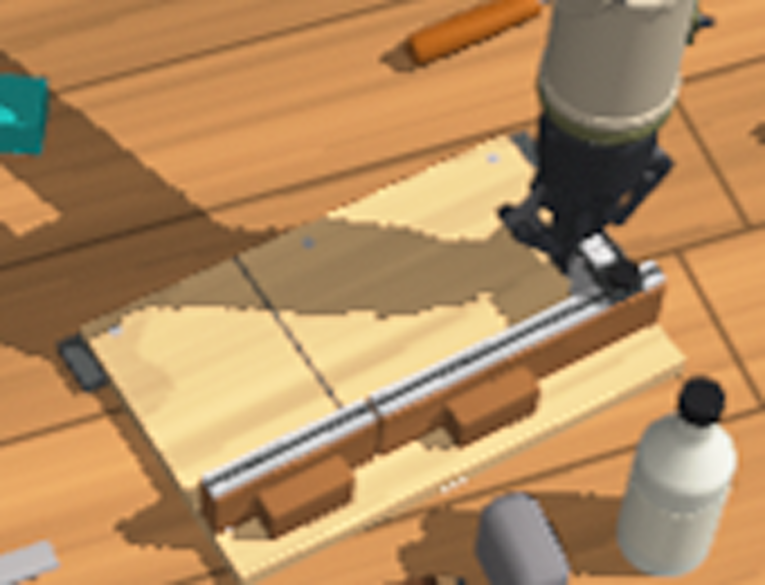

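>>> jog_arm --pt "0 0 0 0 0 0 1" --pt "-0.02 0 0 0 0 0 1" --pt "-0.05 0 -0.02 0 0 0 1" --pt "-0.06 0 -0.06 0 0 0 1" --pt "-0.06 0 -0.09 0 0 0 1"

```text
time: 4.42
tool_pos: [509.2, 161.1, 121.1]
tcp_rot: [180.0, 0.2, 10.1]
ft_force: [1.2, -0.2, 2.1]
finger_gap: 0.1
```

```bash
python3 - <<'E'
from h import *
did([-.06,0,-.09,0,0,0])
chk()
from bench import r
import cv2
s=r.snapshot("scene"); a=s["pixels"][:,:,::-1]; cv2.imwrite("pics/s3.png",cv2.resize(a[170:300,280:450],None,fx=4.5,fy=4.5,interpolation=cv2.INTER_CUBIC))
s=r.snapshot("wrist"); cv2.imwrite("pics/w3.png",s["pixels"][:,:,::-1])
for a in (0,.05,.1,.2,.3): print(a,proj(s,[brd(41-54*np.sin(a)-12*np.cos(a),y,76-54*np.cos(a)+12*np.sin(a)) for y in (130,146)]).round(1).tolist())
print(proj(s,[brd(55,130,18),brd(55,-50,18),brd(110,-170,18),brd(110,170,18),brd(-110,170,18)]).round(1).tolist())
E
```

```text
t 4.42 tcp [509.2 161.1 121.1] cmd [512.1 161.5 121. ] angerr 0.21 F [ 1.2 -0.2  2.1] gap 0.1 J [ 12.   2. 103.  -0.  75.  92.]
board tcp -44.0 138.1
0 [[332.8, 146.8], [310.5, 146.8]]
0.05 [[332.7, 150.7], [310.5, 150.7]]
0.1 [[332.7, 154.5], [310.5, 154.5]]
0.2 [[332.8, 161.9], [310.5, 161.9]]
0.3 [[332.8, 169.1], [310.4, 169.1]]
[[332.9, 108.9], [586.1, 109.1], [782.5, 21.5], [273.9, 21.3], [283.3, 318.6]]
```

View pics/w3.png

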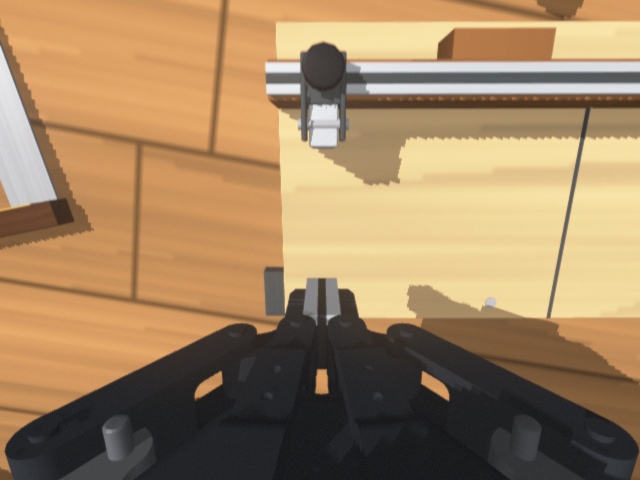

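View pics/s3.png

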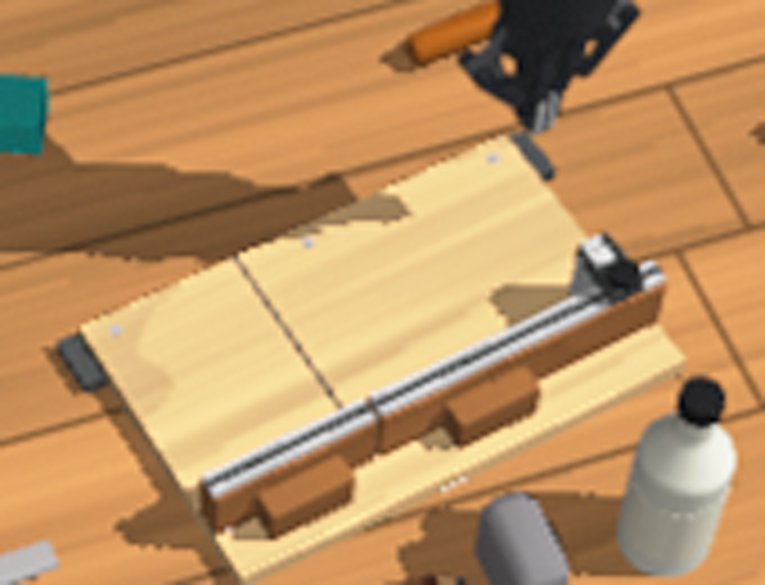

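Wrist view: the arm's tip edge is at row ~147 (predicted 146.8 for 0 rad), so the stop is down. Fence foot and slot at (587,108) match the fit as well. Next is the batten.

```bash
python3 - <<'E'
from h import *
seq([464.3,-402.1,140],tool(-98.74),3)
E
```

```text
[-0.0486, 0.1822, -0.0063, -0.0, -0.0, 0.1096]
[-0.0284, 0.1864, -0.0064, -0.0, -0.0, 0.1096]
[-0.0079, 0.1884, -0.0063, -0.0, -0.0, 0.1096]
```

>>> jog_arm --pt "-0.0486 0.1822 -0.0063 0 0 0.1096 1" --pt "-0.0486 0.1822 -0.0063 0 0 0.1096 1" --pt "-0.0486 0.1822 -0.0063 0 0 0.1096 1" --pt "-0.0486 0.1822 -0.0063 0 0 0.1096 1" --pt "-0.0486 0.1822 -0.0063 0 0 0.1096 1"

```text
time: 4.93
tool_pos: [496.5, -30.2, 128.0]
tcp_rot: [179.9, -0.1, 3.7]
ft_force: [0.5, 0.6, 0.2]
finger_gap: 0.0
```

>>> jog_arm --pt "-0.0284 0.1864 -0.0064 0 0 0.1096 0" --pt "-0.0284 0.1864 -0.0064 0 0 0.1096 0" --pt "-0.0284 0.1864 -0.0064 0 0 0.1096 0" --pt "-0.0284 0.1864 -0.0064 0 0 0.1096 0" --pt "-0.0284 0.1864 -0.0064 0 0 0.1096 0"

```text
time: 5.35
tool_pos: [480.3, -219.0, 134.5]
tcp_rot: [179.8, -0.1, -2.6]
ft_force: [-1.4, -0.1, 1.3]
finger_gap: 60.5
```

>>> jog_arm --pt "-0.0079 0.1884 -0.0063 0 0 0.1096 0" --pt "-0.0079 0.1884 -0.0063 0 0 0.1096 0" --pt "-0.0079 0.1884 -0.0063 0 0 0.1096 0" --pt "-0.0079 0.1884 -0.0063 0 0 0.1096 0" --pt "-0.0079 0.1884 -0.0063 0 0 0.1096 0"

```text
time: 5.77
tool_pos: [463.6, -407.3, 140.5]
tcp_rot: [179.8, -0.1, -8.9]
ft_force: [1.5, -0.0, 0.3]
finger_gap: 85.6
```

```bash
python3 - <<'E'
from h import *
for w in [[-0.0486, 0.1822, -0.0063, -0.0, -0.0, 0.1096],
[-0.0284, 0.1864, -0.0064, -0.0, -0.0, 0.1096],
[-0.0079, 0.1884, -0.0063, -0.0, -0.0, 0.1096]]: did(w)
chk()
from bench import r
import cv2
s=r.snapshot("wrist"); cv2.imwrite("pics/w4.png",s["pixels"][:,:,::-1])
q=[455.437,-400.775,-1.72331]
print(proj(s,pose(q,[[-22.5,115,34],[22.5,115,34],[-22.5,-75,34],[22.5,-75,34]])).round(1))
np.save("w4cam.npy",{k:s[k] for k in s if k!="pixels"},allow_pickle=True)
E
```

```text
t 5.77 tcp [ 463.6 -407.3  140.5] cmd [ 464.3 -402.1  140. ] angerr 0.24 F [ 1.5 -0.   0.3] gap 85.6 J [-46.  13.  88.  -0.  78.  53.]
board tcp -188.4 -413.5
[[279.9  86.7]
 [345.7  86.6]
 [287.9 333.6]
 [341.8 333.4]]
```

View pics/w4.png

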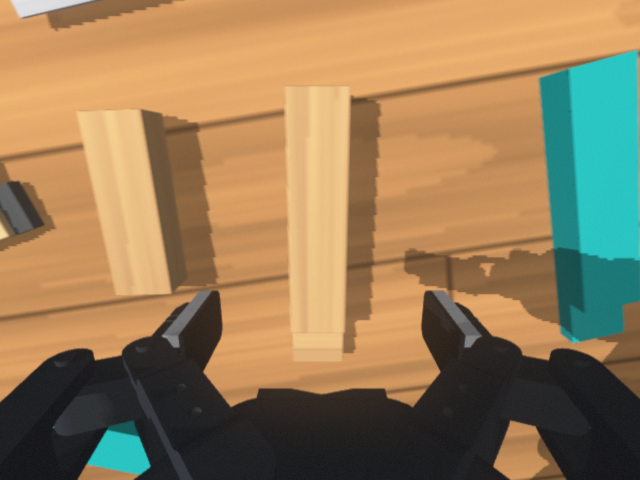

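>>> jog_arm --pt "0 0 0.03 0 0 0 0" --pt "0 0 0.06 0 0 0 0" --pt "0 0 0.06 0 0 0 0" --pt "0 0 0.06 0 0 0 0"

```text
time: 6.15
tool_pos: [463.1, -400.9, 78.0]
tcp_rot: [-179.8, 0.2, -8.7]
ft_force: [-0.1, -0.4, 0.5]
finger_gap: 85.2
```

```bash
python3 - <<'E'
from h import *
did([0,0,.06,0,0,0])
chk()
from bench import r
import cv2
s=r.snapshot("wrist"); cv2.imwrite("pics/w5.png",s["pixels"][:,:,::-1])
q=[455.437,-400.775,-1.72331]
print(proj(s,pose(q,[[-22.5,115,34],[22.5,115,34],[-22.5,-75,34],[22.5,-75,34]])).round(1))
json.dump({k:np.array(s[k]).tolist() for k in s if k!="pixels"},open("w5.json","w"))
E
```

```text
t 6.15 tcp [ 463.1 -400.9   78. ] cmd [ 464.3 -402.1   80. ] angerr 0.26 F [-0.1 -0.4  0.5] gap 85.2 J [-46.  16.  91.  -0.  72.  53.]
board tcp -187.8 -407.1
[[278.4  62. ]
 [368.1  61.9]
 [288.5 382.3]
 [357.2 382.4]]
```

View pics/w5.png

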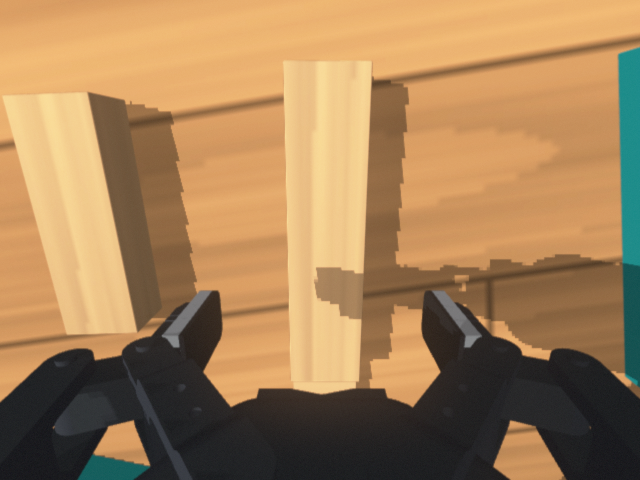

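>>> jog_arm --pt "0 0.001 0.025 0 0 0 0" --pt "0 0.002 0.05 0 0 0 0" --pt "0 0.002 0.065 0 0 0 0" --pt "0 0.002 0.079 0 0 0 0" --pt "0 0.002 0.079 0 0 0 0"

```text
time: 6.62
tool_pos: [463.7, -403.4, -0.2]
tcp_rot: [-179.9, 0.1, -8.7]
ft_force: [-1.4, 0.2, -0.2]
finger_gap: 85.3
```

>>> jog_arm --pt "0 0 0 0 0 0 0.6" --pt "0 0 0 0 0 0 0.6" --pt "0 0 0 0 0 0 1" --pt "0 0 0 0 0 0 1" --pt "0 0 0 0 0 0 1" --newtons 40

```text
time: 7.03
tool_pos: [465.2, -405.1, 3.1]
tcp_rot: [179.9, -0.2, -8.7]
ft_force: [-0.0, 1.5, 5.2]
finger_gap: 44.4
```

>>> jog_arm --pt "0 0 -0.01 0 0 0 1" --pt "0 0 -0.03 0 0 0 1" --pt "0 0 -0.06 0 0 0 1" --pt "0 0 -0.09 0 0 0 1" --pt "0 0 -0.11 0 0 0 1"

```text
time: 7.45
tool_pos: [464.7, -404.9, 114.9]
tcp_rot: [179.9, -0.1, -8.7]
ft_force: [0.3, -0.4, -0.9]
finger_gap: 44.5
```

```bash
python3 - <<'E'
from h import *
did([0,.002,.079,0,0,0]);did([0,0,-.11,0,0,0])
chk()
from bench import r
import cv2
s=r.snapshot("wrist"); cv2.imwrite("pics/w6.png",s["pixels"][:,:,::-1])
s=r.snapshot("scene"); a=s["pixels"][:,:,::-1]; cv2.imwrite("pics/s6.png",a)
E
```

```text
t 7.45 tcp [ 464.7 -404.9  114.9] cmd [ 464.  -404.1  111. ] angerr 0.17 F [ 0.3 -0.4 -0.9] gap 44.5 J [-46.  14.  90.  -0.  76.  53.]
board tcp -187.0 -411.3
```

View pics/w6.png

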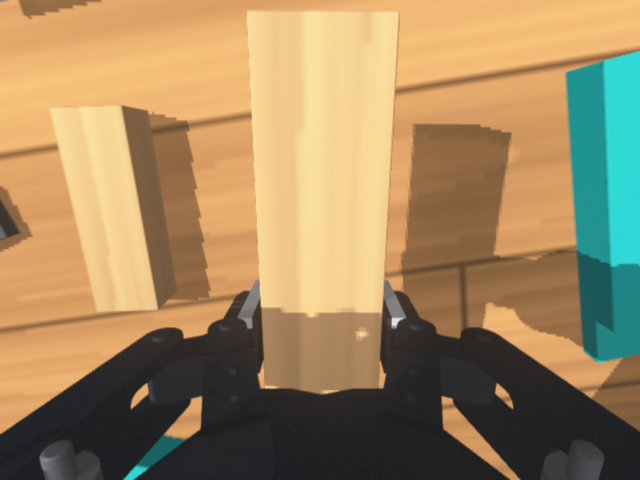

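View pics/s6.png

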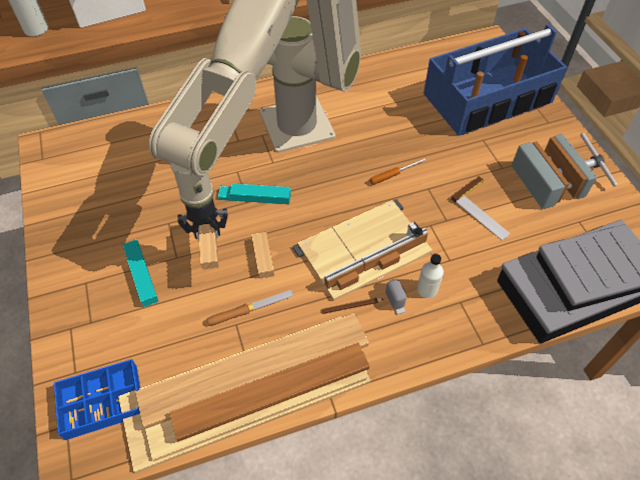

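```bash
python3 - <<'E'
from h import *
t=brd(-7,19,125); print(t); seq(t,tool(10.09),4)
E
```

```text
[566.43875166  50.2893044  125.        ]
[0.0081, -0.1162, -0.0035, -0.0, -0.0, -0.4749]
[0.0602, -0.0996, -0.0035, -0.0, -0.0, -0.4748]
[0.0992, -0.0611, -0.0035, 0.0, -0.0, -0.4749]
[0.1161, -0.0089, -0.0035, 0.0, -0.0, -0.4748]
```

>>> jog_arm --pt "0.0081 -0.1162 -0.0035 0 0 -0.4749 1" --pt "0.0081 -0.1162 -0.0035 0 0 -0.4749 1" --pt "0.0081 -0.1162 -0.0035 0 0 -0.4749 1" --pt "0.0081 -0.1162 -0.0035 0 0 -0.4749 1" --pt "0.0081 -0.1162 -0.0035 0 0 -0.4749 1"

```text
time: 7.97
tool_pos: [489.4, -288.2, 113.4]
tcp_rot: [-179.9, 0.1, 18.9]
ft_force: [-0.7, -0.7, -2.7]
finger_gap: 44.5
```

>>> jog_arm --pt "0.0602 -0.0996 -0.0035 0 0 -0.4748 1" --pt "0.0602 -0.0996 -0.0035 0 0 -0.4748 1" --pt "0.0602 -0.0996 -0.0035 0 0 -0.4748 1" --pt "0.0602 -0.0996 -0.0035 0 0 -0.4748 1" --pt "0.0602 -0.0996 -0.0035 0 0 -0.4748 1"

```text
time: 8.38
tool_pos: [515.0, -176.0, 117.4]
tcp_rot: [-180.0, 0.0, 45.9]
ft_force: [0.2, -0.0, -2.1]
finger_gap: 44.7
```

>>> jog_arm --pt "0.0992 -0.0611 -0.0035 0 0 -0.4749 1" --pt "0.0992 -0.0611 -0.0035 0 0 -0.4749 1" --pt "0.0992 -0.0611 -0.0035 0 0 -0.4749 1" --pt "0.0992 -0.0611 -0.0035 0 0 -0.4749 1" --pt "0.0992 -0.0611 -0.0035 0 0 -0.4749 1"

```text
time: 8.8
tool_pos: [540.9, -63.2, 121.1]
tcp_rot: [-180.0, 0.0, 72.9]
ft_force: [-0.4, -0.0, -1.5]
finger_gap: 44.6
```

>>> jog_arm --pt "0.1161 -0.0089 -0.0035 0 0 -0.4748 1" --pt "0.1161 -0.0089 -0.0035 0 0 -0.4748 1" --pt "0.1161 -0.0089 -0.0035 0 0 -0.4748 1" --pt "0.1161 -0.0089 -0.0035 0 0 -0.4748 1" --pt "0.1161 -0.0089 -0.0035 0 0 -0.4748 1"

```text
time: 9.22
tool_pos: [566.8, 49.7, 124.6]
tcp_rot: [-180.0, 0.0, 100.0]
ft_force: [0.8, -0.8, -2.3]
finger_gap: 44.5
```

>>> jog_arm --pt "0 0 0.02 0 0 0 1" --pt "0 0 0.04 0 0 0 1" --pt "0 0 0.055 0 0 0 1" --pt "0 0 0.06 0 0 0 1" --pt "0 0 0.06 0 0 0 1"

```text
time: 9.63
tool_pos: [564.8, 48.1, 62.8]
tcp_rot: [-179.8, -0.0, 99.6]
ft_force: [-0.4, 0.5, -1.8]
finger_gap: 44.2
```

```bash
python3 - <<'E'
from h import *
for w in [[0.0081, -0.1162, -0.0035, -0.0, -0.0, -0.4749],
[0.0602, -0.0996, -0.0035, -0.0, -0.0, -0.4748],
[0.0992, -0.0611, -0.0035, 0.0, -0.0, -0.4749],
[0.1161, -0.0089, -0.0035, 0.0, -0.0, -0.4748],[0,0,.06,0,0,0]]: did(w)
chk()
from bench import r
import cv2
s=r.snapshot("wrist"); cv2.imwrite("pics/w7.png",s["pixels"][:,:,::-1])
s=r.snapshot("scene"); a=s["pixels"][:,:,::-1]; cv2.imwrite("pics/s7.png",cv2.resize(a[130:310,240:450],None,fx=3.3,fy=3.3,interpolation=cv2.INTER_CUBIC))
E
```

```text
t 9.63 tcp [564.8  48.1  62.8] cmd [566.5  50.3  65. ] angerr 0.54 F [-0.4  0.5 -1.8] gap 44.2 J [ -0.  11. 100.  -0.  70. -10.]
board tcp -9.0 17.1
```

View pics/w7.png

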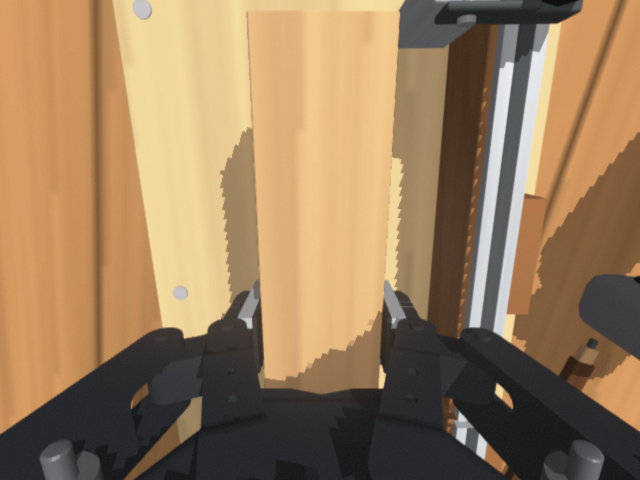

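View pics/s7.png

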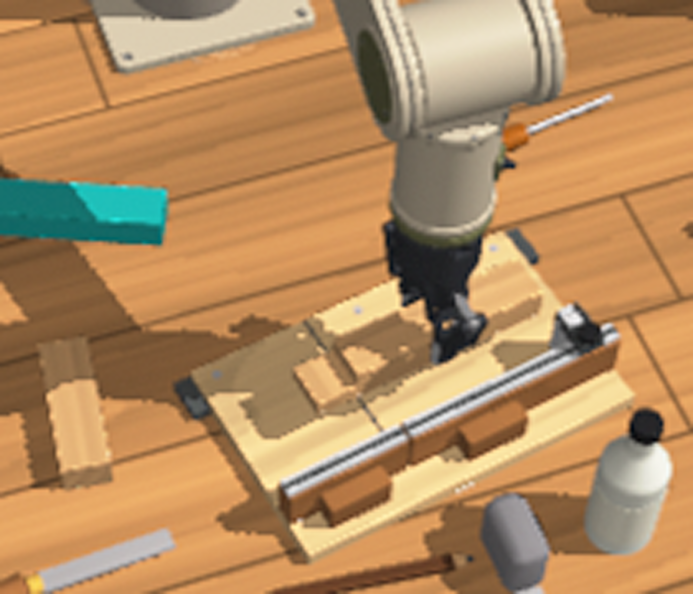

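>>> jog_arm --pt "0 0 0.015 0 0 0 1" --pt "0 0 0.03 0 0 0 1" --pt "0 0 0.036 0 0 0 1" --pt "0 0 0.039 0 0 0 1" --pt "0 0 0.041 0 0 0 1"

```text
time: 10.15
tool_pos: [566.9, 50.0, 24.6]
tcp_rot: [180.0, 0.0, 100.0]
ft_force: [0.2, -0.6, -2.5]
finger_gap: 44.5
```

>>> jog_arm --pt "0 0 0.001 0 0 0 1" --pt "0 0 0.002 0 0 0 1" --pt "0 0 0.003 0 0 0 1"

```text
time: 10.4
tool_pos: [567.2, 50.3, 21.9]
tcp_rot: [179.9, 0.0, 100.1]
ft_force: [-0.4, -0.7, -2.5]
finger_gap: 44.5
```

>>> jog_arm --pt "0 0 0.001 0 0 0 1" --pt "0 0 0.002 0 0 0 1" --pt "0 0 0.003 0 0 0 1"

```text
time: 10.65
tool_pos: [567.2, 50.3, 21.1]
tcp_rot: [180.0, 0.0, 100.1]
ft_force: [-18.0, -2.0, 33.6]
finger_gap: 44.3
```

>>> jog_arm --pt "0 0 -0.0015 0 0 0 1" --pt "0 0 -0.0015 0 0 0 0.3" --pt "0 0 -0.0015 0 0 0 0.3" --pt "0 0 -0.0015 0 0 0 0.3" --pt "0 0 -0.0015 0 0 0 0.3"

```text
time: 11.07
tool_pos: [566.5, 50.3, 19.4]
tcp_rot: [-180.0, 0.0, 100.1]
ft_force: [0.2, 0.4, 1.1]
finger_gap: 59.6
```

>>> jog_arm --pt "0 0 -0.01 0 0 0 0.3" --pt "0 0 -0.03 0 0 0 0.3" --pt "0 0 -0.07 0 0 0 0.3" --pt "0 0 -0.1 0 0 0 0.3" --pt "0 0 -0.1 0 0 0 0.3"

```text
time: 11.48
tool_pos: [571.2, 50.3, 128.2]
tcp_rot: [179.3, 0.1, 100.1]
ft_force: [0.9, 0.5, 1.4]
finger_gap: 60.0
```

```bash
python3 - <<'E'
from h import *
for z in (.041,.003,.003,-.0015,-.1): did([0,0,z,0,0,0])
chk()
from bench import r
import cv2
s=r.snapshot("wrist"); cv2.imwrite("pics/w8.png",s["pixels"][:,:,::-1])
json.dump({k:np.array(s[k]).tolist() for k in s if k!="pixels"},open("w8.json","w"))
s=r.snapshot("scene"); a=s["pixels"][:,:,::-1]; cv2.imwrite("pics/s8.png",cv2.resize(a[170:310,270:450],None,fx=4,fy=4,interpolation=cv2.INTER_CUBIC))
E
```

```text
t 11.48 tcp [571.2  50.3 128.2] cmd [566.5  50.3 119.5] angerr 0.68 F [0.9 0.5 1.4] gap 60.0 J [ -0.   7.  97.  -0.  76. -10.]
board tcp -2.3 18.2
```

View pics/w8.png

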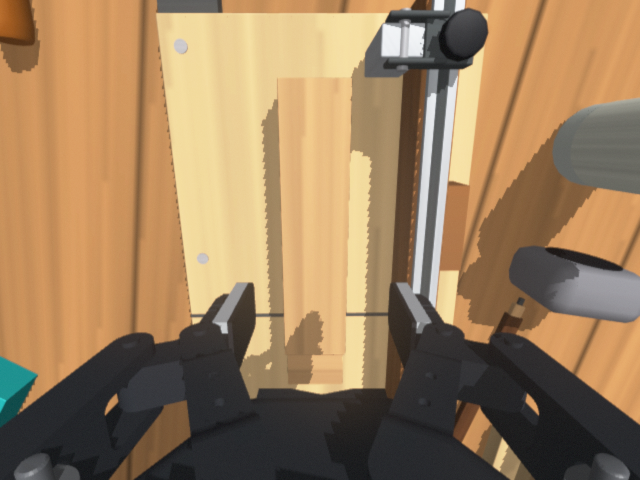

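View pics/s8.png

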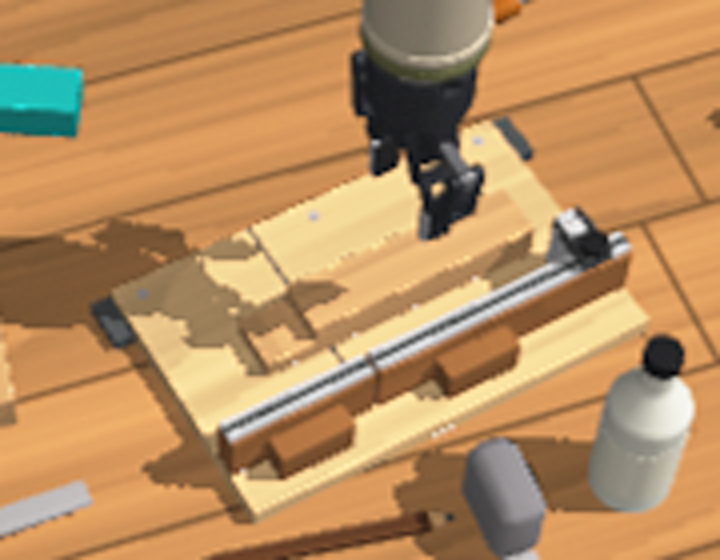

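```bash
python3 - <<'E'
from h import *
s={k:np.array(v) if isinstance(v,list) else v for k,v in json.load(open("w8.json")).items()}
print(proj(s,[brd(-110,170,18),brd(-110,-50,18)]))
def tb(P): 
    c,sn=np.cos(BP[2]),np.sin(BP[2]); d=P[:2]-BP[:2]; return np.array([c*d[0]+sn*d[1],-sn*d[0]+c*d[1]]).round(1)
for uv in [(277.5,77.5),(352,77),(284,355),(346,355)]: print(uv,tb(ray(s,uv,52)))
print(tb(ray(s,(158,13),18)),tb(ray(s,(191,315),18)))
E
```

```text
[[154.47401451   9.92569497]
 [189.90116485 314.13316437]]
(277.5, 77.5) [-27.6 123.9]
(352, 77) [ 16.8 124.2]
(284, 355) [-29.4 -65.9]
(346, 355) [ 16.9 -66.3]
[-107.9  168.3] [-109.2  -50.8]
```

```bash
python3 - <<'E'
from h import *
seq(brd(-75,28,85),tool(-79.91),3)
E
```

```text
[0.003, -0.0227, 0.0115, -0.0, -0.0, 0.5236]
[-0.0087, -0.0211, 0.0115, -0.0, -0.0, 0.5236]
[-0.0182, -0.0139, 0.0115, -0.0, -0.0, 0.5236]
```

>>> jog_arm --pt "0.003 -0.0227 0.0115 0 0 0.5236 0.3" --pt "0.003 -0.0227 0.0115 0 0 0.5236 0.3" --pt "0.003 -0.0227 0.0115 0 0 0.5236 0.3" --pt "0.003 -0.0227 0.0115 0 0 0.5236 0.3" --pt "0.003 -0.0227 0.0115 0 0 0.5236 0.3"

```text
time: 12.0
tool_pos: [542.2, 49.3, 106.3]
tcp_rot: [-179.8, 0.1, 69.7]
ft_force: [0.0, 0.2, 0.7]
finger_gap: 59.6
```

>>> jog_arm --pt "-0.0087 -0.0211 0.0115 0 0 0.5236 0.3" --pt "-0.0087 -0.0211 0.0115 0 0 0.5236 0.3" --pt "-0.0087 -0.0211 0.0115 0 0 0.5236 0.3" --pt "-0.0087 -0.0211 0.0115 0 0 0.5236 0.3" --pt "-0.0087 -0.0211 0.0115 0 0 0.5236 0.3"

```text
time: 12.42
tool_pos: [519.9, 48.3, 95.4]
tcp_rot: [-179.9, 0.1, 39.9]
ft_force: [-0.2, 0.2, 0.3]
finger_gap: 59.4
```

>>> jog_arm --pt "-0.0182 -0.0139 0.0115 0 0 0.5236 0.3" --pt "-0.0182 -0.0139 0.0115 0 0 0.5236 0.3" --pt "-0.0182 -0.0139 0.0115 0 0 0.5236 0.3" --pt "-0.0182 -0.0139 0.0115 0 0 0.5236 0.3" --pt "-0.0182 -0.0139 0.0115 0 0 0.5236 0.3"

```text
time: 12.83
tool_pos: [497.4, 47.2, 84.4]
tcp_rot: [-180.0, 0.1, 10.0]
ft_force: [-0.5, 0.5, 0.4]
finger_gap: 59.9
```

>>> jog_arm --pt "0 0 0.02 0 0 0 0.3" --pt "0 0 0.04 0 0 0 0.3" --pt "0 0 0.055 0 0 0 0.3" --pt "0 0 0.061 0 0 0 0.3" --pt "0 0 0.061 0 0 0 0.3"

```text
time: 13.25
tool_pos: [496.1, 47.2, 22.0]
tcp_rot: [-180.0, 0.2, 10.3]
ft_force: [0.3, -1.0, 0.4]
finger_gap: 59.9
```

```bash
python3 - <<'E'
from h import *
for w in [[0.003, -0.0227, 0.0115, -0.0, -0.0, 0.5236],
[-0.0087, -0.0211, 0.0115, -0.0, -0.0, 0.5236],
[-0.0182, -0.0139, 0.0115, -0.0, -0.0, 0.5236],[0,0,.061,0,0,0]]: did(w)
chk()
from bench import r
import cv2
s=r.snapshot("wrist"); cv2.imwrite("pics/w9.png",s["pixels"][:,:,::-1])
E
```

```text
t 13.25 tcp [496.1  47.2  22. ] cmd [497.9  47.2  24. ] angerr 0.34 F [ 0.3 -1.   0.4] gap 59.9 J [ -0.   4. 112.  -0.  64.  79.]
board tcp -76.8 28.3
```

View pics/w9.png

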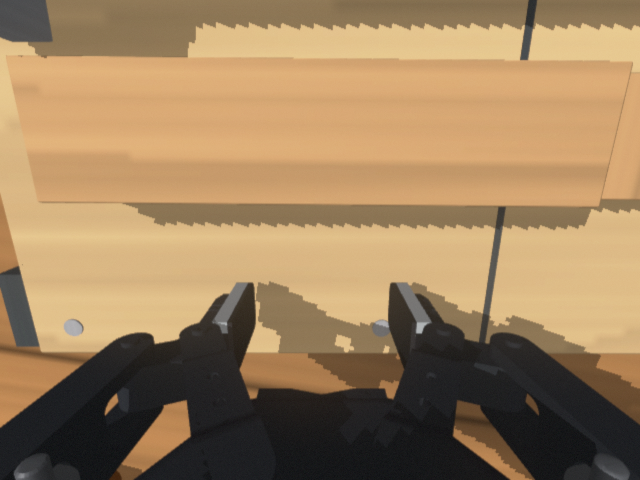

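>>> jog_arm --pt "0.015 0 0 0 0 0 0.3" --pt "0.027 0 0 0 0 0 0.3" --pt "0.034 0 0 0 0 0 0.3" --pt "0.039 0 0 0 0 0 0.3" --pt "0.044 0 0 0 0 0 0.3"

```text
time: 13.72
tool_pos: [541.5, 54.8, 24.6]
tcp_rot: [180.0, 0.0, 10.1]
ft_force: [-3.1, -1.0, 2.0]
finger_gap: 59.8
```

>>> jog_arm --pt "0.005 0 0 0 0 0 0.3" --pt "0.01 0 0 0 0 0 0.3" --pt "0.014 0 0 0 0 0 0.3" --pt "0.018 0 0 0 0 0 0.3" --pt "0.021 0 0 0 0 0 0.3"

```text
time: 14.13
tool_pos: [562.2, 58.7, 24.0]
tcp_rot: [-180.0, 0.0, 10.1]
ft_force: [-4.1, -1.6, 2.7]
finger_gap: 60.0
```

>>> jog_arm --pt "0.001 0 0 0 0 0 0.3" --pt "0.002 0 0 0 0 0 0.3" --pt "0.003 0 0 0 0 0 0.3"

```text
time: 14.38
tool_pos: [564.7, 59.1, 23.9]
tcp_rot: [-180.0, 0.0, 10.1]
ft_force: [-2.5, -1.3, 1.7]
finger_gap: 59.6
```

```bash
python3 - <<'E'
from h import *
for w in (.044,.021,.003): did([w,0,0,0,0,0])
chk()
from bench import r
import cv2
s=r.snapshot("wrist"); cv2.imwrite("pics/w10.png",s["pixels"][:,:,::-1])
E
```

```text
t 14.38 tcp [564.7  59.1  23.9] cmd [564.9  59.1  24. ] angerr 0.03 F [-2.5 -1.3  1.7] gap 59.6 J [  1.  14. 101.  -0.  65.  81.]
board tcp -7.2 28.0
```

View pics/w10.png

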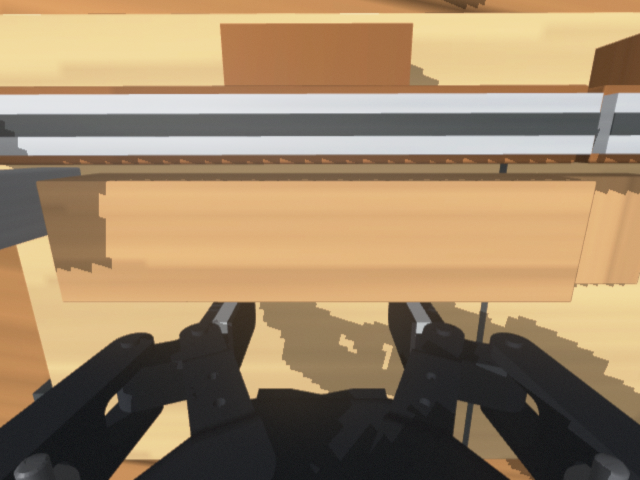

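>>> jog_arm --pt "0.001 0 0 0 0 0 0.3" --pt "0.002 0 0 0 0 0 0.3" --pt "0.003 0 0 0 0 0 0.3" --pt "0.004 0 0 0 0 0 0.3"

```text
time: 14.77
tool_pos: [568.9, 59.9, 23.9]
tcp_rot: [-180.0, -0.0, 10.1]
ft_force: [-1.0, -0.4, 0.0]
finger_gap: 59.9
```

>>> jog_arm --pt "0.001 0 0 0 0 0 0.3" --pt "0.002 0 0 0 0 0 0.3"

```text
time: 14.93
tool_pos: [570.7, 60.1, 23.9]
tcp_rot: [180.0, 0.0, 10.1]
ft_force: [-4.7, -2.4, 1.2]
finger_gap: 59.7
```

>>> jog_arm --pt "0.001 0 0 0 0 0 0.3" --pt "0.002 0 0 0 0 0 0.3"

```text
time: 15.1
tool_pos: [570.7, 60.1, 23.8]
tcp_rot: [-180.0, 0.3, 10.1]
ft_force: [-18.1, -4.1, 15.3]
finger_gap: 59.6
```

>>> jog_arm --pt "-0.01 0 0 0 0 0 0.3" --pt "-0.025 0 0 0 0 0 0.3" --pt "-0.035 0 -0.03 0 0 0 1" --pt "-0.035 0 -0.07 0 0 0 1" --pt "-0.035 0 -0.07 0 0 0 1"

```text
time: 15.52
tool_pos: [542.8, 54.4, 101.9]
tcp_rot: [179.9, -0.6, 10.1]
ft_force: [1.3, -0.4, 2.2]
finger_gap: 24.0
```

```bash
python3 - <<'E'
from h import *
for w in (.004,.002,.002): did([w,0,0,0,0,0])
did([-.035,0,-.07,0,0,0])
chk()
seq(brd(28,-140,94),tool(-79.91),1)
from bench import r
import cv2
s=r.snapshot("wrist"); cv2.imwrite("pics/w11.png",s["pixels"][:,:,::-1])
E
```

```text
t 15.52 tcp [542.8  54.4 101.9] cmd [538.3  54.4  94. ] angerr 0.64 F [ 1.3 -0.4  2.2] gap 24.0 J [  0.   4. 103.   0.  72.  80.]
board tcp -29.5 27.2
[0.062, 0.1679, -0.0, -0.0, -0.0, -0.0]
```

View pics/w11.png

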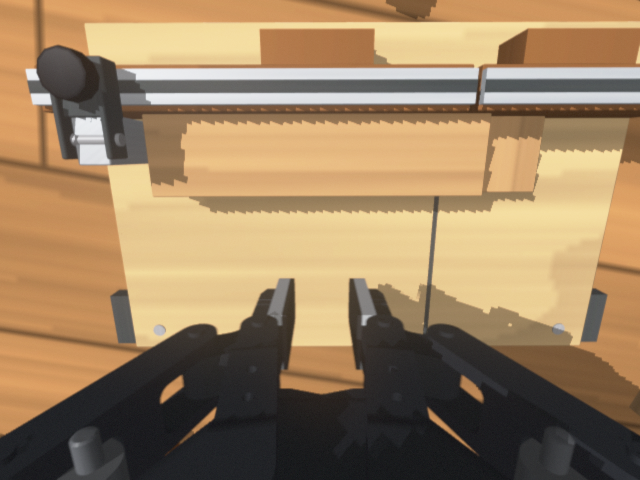

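>>> jog_arm --pt "0.062 0.168 0 0 0 0 1" --pt "0.062 0.168 0 0 0 0 1" --pt "0.062 0.168 0 0 0 0 1" --pt "0.062 0.168 0 0 0 0 1" --pt "0.062 0.168 0 0 0 0 1"

```text
time: 15.98
tool_pos: [631.0, -105.5, 93.9]
tcp_rot: [179.9, -0.1, 9.9]
ft_force: [0.9, -0.2, 0.5]
finger_gap: 0.1
```

>>> jog_arm --pt "0 0 0.02 0 0 0 1" --pt "0 0 0.04 0 0 0 1" --pt "0 0 0.06 0 0 0 1" --pt "0 0 0.07 0 0 0 1" --pt "0 0 0.071 0 0 0 1"

```text
time: 16.4
tool_pos: [626.4, -99.5, 19.4]
tcp_rot: [-179.9, 0.3, 10.1]
ft_force: [-0.2, 1.0, 0.5]
finger_gap: 0.2
```

```bash
python3 - <<'E'
from h import *
did([.062,.168,0,0,0,0]);did([0,0,.071,0,0,0])
chk()
from bench import r
import cv2
s=r.snapshot("wrist"); cv2.imwrite("pics/w12.png",s["pixels"][:,:,::-1])
E
```

```text
t 16.4 tcp [626.4 -99.5  19.4] cmd [ 628.7 -100.2   23. ] angerr 0.31 F [-0.2  1.   0.5] gap 0.2 J [-14.  24.  89.   0.  67.  66.]
board tcp 25.8 -138.9
```

View pics/w12.png

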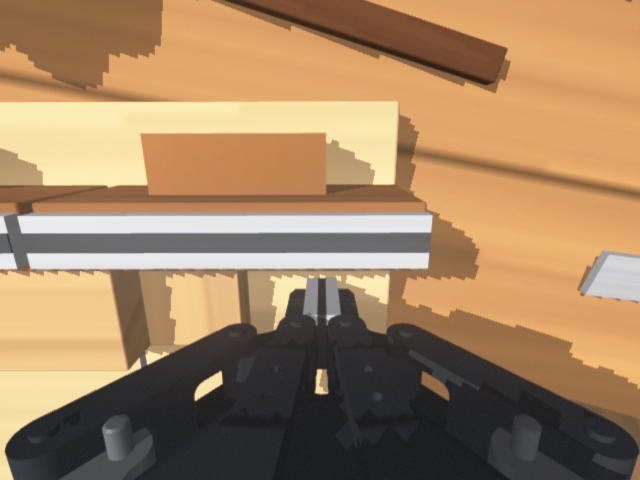

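>>> jog_arm --pt "0 -0.005 0 0 0 0 1" --pt "0 -0.01 0 0 0 0 1" --pt "0 -0.013 0 0 0 0 1" --pt "0 -0.016 0 0 0 0 1" --pt "0 -0.018 0 0 0 0 1"

```text
time: 16.87
tool_pos: [626.1, -81.9, 24.0]
tcp_rot: [180.0, -0.1, 10.1]
ft_force: [0.1, 0.4, -0.5]
finger_gap: 0.1
```

>>> jog_arm --pt "0 -0.0015 0 0 0 0 1" --pt "0 -0.003 0 0 0 0 1" --pt "0 -0.0045 0 0 0 0 1"

```text
time: 17.12
tool_pos: [625.0, -78.2, 23.2]
tcp_rot: [180.0, -0.0, 10.1]
ft_force: [-0.6, -1.1, 0.8]
finger_gap: -0.1
```

>>> jog_arm --pt "0 -0.001 0 0 0 0 1" --pt "0 -0.002 0 0 0 0 1" --pt "0 -0.003 0 0 0 0 1" --pt "0 -0.004 0 0 0 0 1"

```text
time: 17.45
tool_pos: [624.3, -74.4, 23.2]
tcp_rot: [180.0, -0.0, 10.1]
ft_force: [1.5, -3.5, 1.8]
finger_gap: 0.0
```

```bash
python3 - <<'E'
from h import *
did([0,-.018,0,0,0,0]);did([0,-.0045,0,0,0,0]);did([0,-.004,0,0,0,0])
chk()
from bench import r
import cv2
s=r.snapshot("wrist"); cv2.imwrite("pics/w13.png",s["pixels"][:,:,::-1])
E
```

```text
t 17.45 tcp [624.3 -74.4  23.2] cmd [624.1 -74.1  23. ] angerr 0.04 F [ 1.5 -3.5  1.8] gap 0.0 J [-11.  22.  90.  -0.  67.  68.]
board tcp 28.1 -113.9
```

View pics/w13.png

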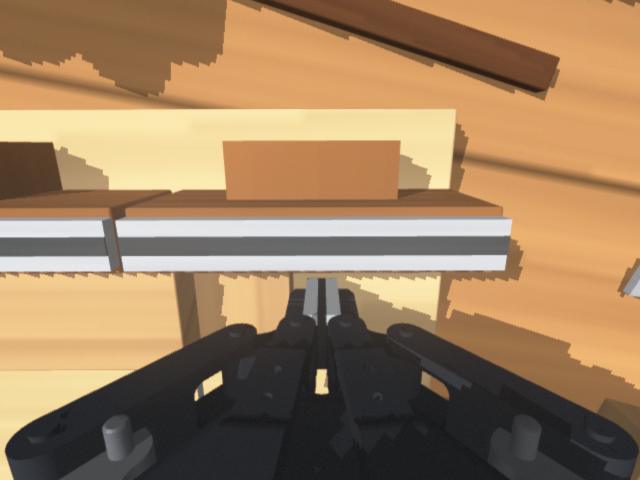

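>>> jog_arm --pt "0 -0.001 0 0 0 0 1" --pt "0 -0.002 0 0 0 0 1"

```text
time: 17.67
tool_pos: [624.2, -73.8, 23.3]
tcp_rot: [179.8, -0.0, 10.1]
ft_force: [0.9, -12.2, -0.4]
finger_gap: 0.2
```

>>> jog_arm --pt "0 -0.001 0 0 0 0 1" --pt "0 -0.002 0 0 0 0 1"

```text
time: 17.83
tool_pos: [624.1, -73.5, 23.4]
tcp_rot: [179.7, -0.0, 10.1]
ft_force: [2.8, -19.3, -1.0]
finger_gap: -0.0
```

>>> jog_arm --pt "0 0.006 0 0 0 0 1" --pt "0 0.015 0 0 0 0 1" --pt "0 0.015 -0.03 0 0 0 1" --pt "0 0.015 -0.07 0 0 0 1" --pt "0 0.015 -0.1 0 0 0 1"

```text
time: 18.25
tool_pos: [625.7, -84.8, 124.3]
tcp_rot: [-179.9, 0.1, 10.1]
ft_force: [1.1, 1.0, 1.3]
finger_gap: 0.1
```

```bash
python3 - <<'E'
from h import *
did([0,-.004,0,0,0,0]);did([0,.015,-.1,0,0,0])
chk()
th=np.radians(40); d=40
t=brd(10-d*np.sin(th),30,52+d*np.cos(th))
T=tool(-79.91)*Ro.from_rotvec([0,th,0]); print(t,T.apply([0,0,1]),"board x",pose([0,0,BP[2]],[1,0,0]))
seq(t,T,2)
E
```

```text
t 18.25 tcp [625.7 -84.8 124.3] cmd [626.  -84.9 123. ] angerr 0.09 F [1.1 1.  1.3] gap 0.1 J [-12.  16.  86.   0.  77.  68.]
board tcp 27.6 -124.4
[555.93440699  59.59247868  82.64177772] [ 0.63284611  0.11261311 -0.76604444] board x [[0.98452566 0.17524046 0.        ]]
[-0.0218, -0.0773, 0.0202, 0.0, 0.3491, -0.0]
[-0.0275, -0.0773, 0.0114, 0.0, 0.349, -0.0]
```

>>> jog_arm --pt "-0.0218 -0.0773 0.0202 0 0.3491 0 1" --pt "-0.0218 -0.0773 0.0202 0 0.3491 0 1" --pt "-0.0218 -0.0773 0.0202 0 0.3491 0 1" --pt "-0.0218 -0.0773 0.0202 0 0.3491 0 1" --pt "-0.0218 -0.0773 0.0202 0 0.3491 0 1"

```text
time: 18.67
tool_pos: [584.8, -10.9, 97.5]
tcp_rot: [-179.8, -19.6, 10.1]
ft_force: [-0.4, 0.3, 0.9]
finger_gap: -0.2
```

>>> jog_arm --pt "-0.0275 -0.0773 0.0114 0 0.349 0 1" --pt "-0.0275 -0.0773 0.0114 0 0.349 0 1" --pt "-0.0275 -0.0773 0.0114 0 0.349 0 1" --pt "-0.0275 -0.0773 0.0114 0 0.349 0 1" --pt "-0.0275 -0.0773 0.0114 0 0.349 0 1"

```text
time: 19.08
tool_pos: [553.0, 60.3, 79.4]
tcp_rot: [-179.9, -39.6, 10.1]
ft_force: [0.6, 0.1, 1.0]
finger_gap: 0.0
```

```bash
python3 - <<'E'
from h import *
did([-0.0218, -0.0773, 0.0202, 0.0, 0.3491, 0]);did([-0.0275, -0.0773, 0.0114, 0.0, 0.349, -0.0])
chk()
from bench import r
import cv2
s=r.snapshot("wrist"); cv2.imwrite("pics/w14.png",s["pixels"][:,:,::-1])
s=r.snapshot("top"); a=s["pixels"][:,:,::-1]; cv2.imwrite("pics/t14.png",cv2.resize(a[150:275,180:355],None,fx=4.5,fy=4.5,interpolation=cv2.INTER_CUBIC))
E
```

```text
t 19.08 tcp [553.   60.3  79.4] cmd [555.9  59.6  82.7] angerr 0.37 F [0.6 0.1 1. ] gap 0.0 J [ -6. -24. 140.  22.  28.  58.]
board tcp -18.5 31.2
```

View pics/w14.png

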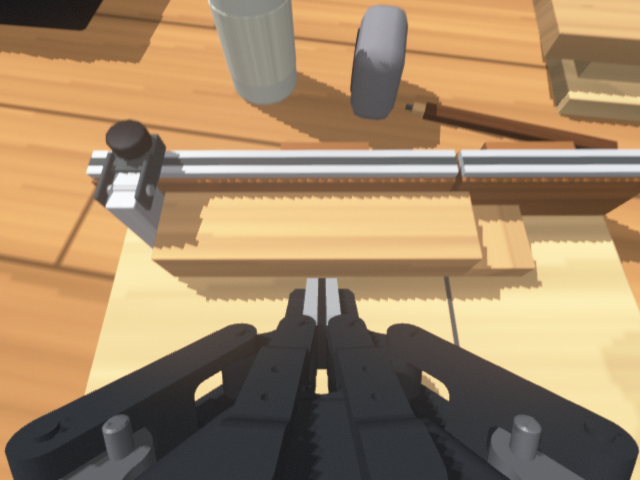

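View pics/t14.png

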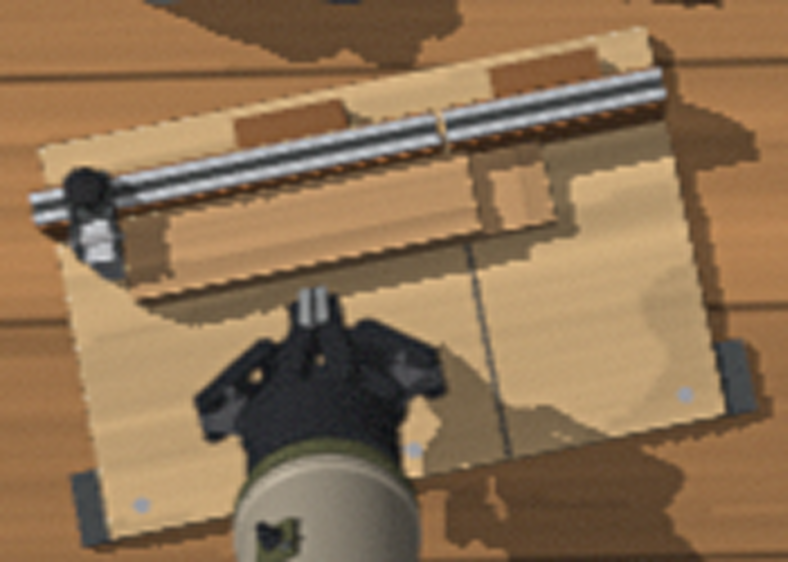

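Batten is along the fence, square end at the stop, lap past the slot. Now the diagonal push along tool z.

>>> jog_arm --pt "0 0 0.01 0 0 0 1" --pt "0 0 0.02 0 0 0 1" --pt "0 0 0.027 0 0 0 1" --pt "0 0 0.031 0 0 0 1" --pt "0 0 0.033 0 0 0 1"

```text
time: 19.6
tool_pos: [580.0, 62.7, 59.9]
tcp_rot: [179.9, -40.1, 10.1]
ft_force: [-0.2, -0.3, -0.1]
finger_gap: -0.4
```

>>> jog_arm --pt "0 0 0.001 0 0 0 1" --pt "0 0 0.002 0 0 0 1" --pt "0 0 0.003 0 0 0 1" --pt "0 0 0.004 0 0 0 1"

```text
time: 19.93
tool_pos: [579.6, 63.7, 54.8]
tcp_rot: [180.0, -40.0, 10.1]
ft_force: [0.4, 0.3, 0.1]
finger_gap: -0.0
```

>>> jog_arm --pt "0 0 0.001 0 0 0 1" --pt "0 0 0.002 0 0 0 1" --pt "0 0 0.002 0 0 0 1"

```text
time: 20.18
tool_pos: [580.5, 64.1, 52.7]
tcp_rot: [-180.0, -40.0, 10.1]
ft_force: [-0.2, 0.1, 0.1]
finger_gap: -0.1
```

>>> jog_arm --pt "0 0 0.001 0 0 0 1" --pt "0 0 0.001 0 0 0 1"

```text
time: 20.35
tool_pos: [581.2, 64.2, 52.0]
tcp_rot: [180.0, -40.0, 10.1]
ft_force: [-0.0, 0.5, 0.3]
finger_gap: 0.1
```

>>> jog_arm --pt "0 0 0.001 0 0 0 1" --pt "0 0 0.001 0 0 0 1"

```text
time: 20.52
tool_pos: [581.9, 64.3, 51.5]
tcp_rot: [180.0, -40.0, 10.1]
ft_force: [-12.8, -2.0, 12.5]
finger_gap: -0.3
```

>>> jog_arm --pt "0 0 0.0004 0 0 0 1" --pt "0 0 0.0004 0 0 0 1" --pt "0 0 0.0004 0 0 0 1" --pt "0 0 0.0004 0 0 0 1" --pt "0 0 0.0004 0 0 0 1"

```text
time: 20.93
tool_pos: [582.0, 64.3, 51.4]
tcp_rot: [180.0, -40.0, 10.1]
ft_force: [-18.7, -2.8, 17.0]
finger_gap: -0.1
```

```bash
python3 - <<'E'
from h import *
for z in (.033,.004,.002,.001,.001,.0004): did([0,0,z,0,0,0])
chk()
from bench import r
import cv2
s=r.snapshot("wrist"); cv2.imwrite("pics/w15.png",s["pixels"][:,:,::-1])
T=r.snapshot("top"); a=T["pixels"][:,:,::-1]; cv2.imwrite("pics/t15.png",cv2.resize(a[150:275,180:355],None,fx=4.5,fy=4.5,interpolation=cv2.INTER_CUBIC))
print("wrist pred batten tight", proj(s,[brd(10,130,52),brd(10,-60,52),brd(55,130,52),brd(10,130,18)]).round(1).tolist())
print("top pred crop", ((proj(T,[brd(10,130,52),brd(10,-60,52),brd(10,-100,35)])+.4-[180,150])*4.5).round(0).tolist())
chk()
E
```

```text
t 20.93 tcp [582.   64.3  51.4] cmd [582.1  64.3  51. ] angerr 0.02 F [-18.7  -2.8  17. ] gap -0.1 J [ -5. -14. 136.  27.  21.  53.]
board tcp 10.8 30.1
wrist pred batten tight [[103.7, 297.7], [517.0, 297.9], [127.1, 211.8], [140.0, 313.3]]
top pred crop [[132.0, 300.0], [482.0, 230.0], [557.0, 220.0]]
t 21.03 tcp [582.   64.3  51.4] cmd [582.1  64.3  51. ] angerr 0.02 F [-18.9  -3.8  15.3] gap -0.1 J [ -5. -14. 136.  27.  21.  53.]
board tcp 10.8 30.1
```

View pics/w15.png

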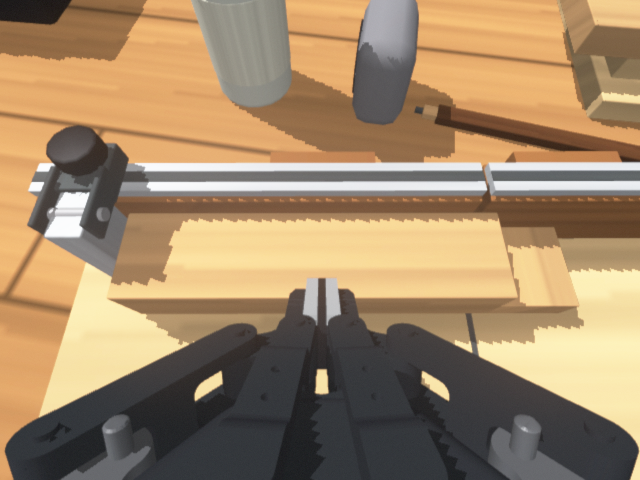

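View pics/t15.png

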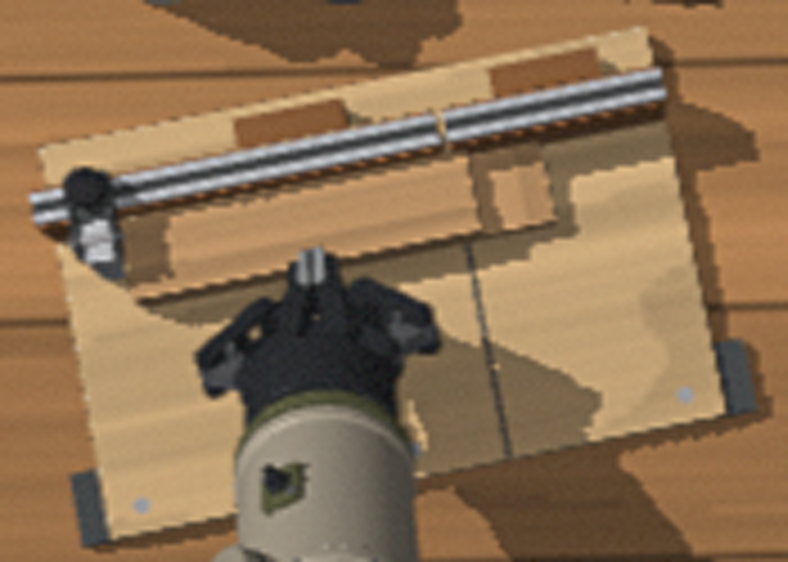

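```bash
python3 - <<'E'
import cv2
a=cv2.imread("pics/w15.png")
cv2.imwrite("pics/w15c.png",cv2.resize(a[180:320,30:190],None,fx=4.2,fy=4.2,interpolation=cv2.INTER_CUBIC))
E
```

```text
(no output)
```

View pics/w15c.png

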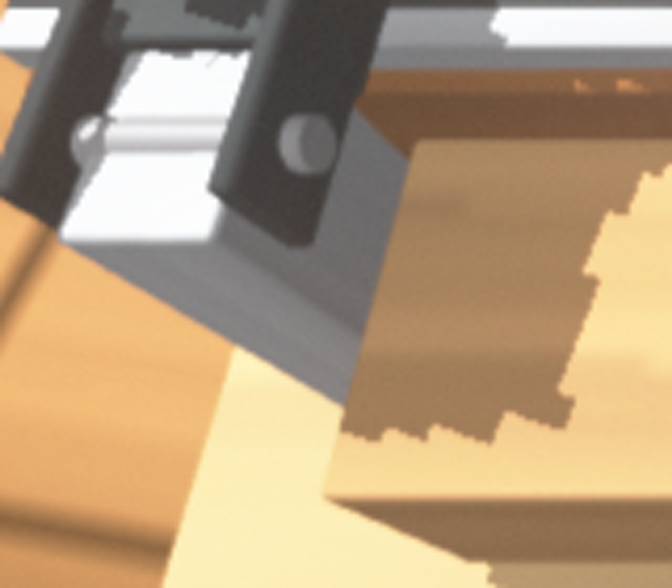

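```bash
python3 - <<'E'
import cv2
from h import *
from bench import r
s=r.snapshot("wrist"); a=s["pixels"][:,:,::-1].copy()
for P in ([10,-100,35],[55,-100,35],[10,-60,52],[55,-60,52],[-6,-50,18],[-30,-50,18],[10,130,52],[33,-50,70],[55,-48,68],[55,170,68],[29,130,22]):
    u=proj(s,brd(*P))[0]; print(P,u.round(1))
L=cv2.resize(a[180:340,440:600],None,fx=3.7,fy=3.7,interpolation=cv2.INTER_CUBIC); cv2.imwrite("pics/w16.png",L)
t=r.snapshot("scene")
b=t["pixels"][:,:,::-1]; cv2.imwrite("pics/s16.png",cv2.resize(b[190:270,350:450],None,fx=7,fy=7,interpolation=cv2.INTER_CUBIC))
chk()
E
```

```text
[10, -100, 35] [578.4 306.4]
[55, -100, 35] [553.1 226.5]
[10, -60, 52] [517.  297.9]
[55, -60, 52] [496.  211.9]
[-6, -50, 18] [471.7 343.6]
[-30, -50, 18] [480.5 393.3]
[10, 130, 52] [103.7 297.7]
[33, -50, 70] [503.3 236. ]
[55, -48, 68] [486.6 195.4]
[55, 170, 68] [ 24.6 195.3]
[29, 130, 22] [144.1 278. ]
t 21.13 tcp [582.   64.3  51.3] cmd [582.1  64.3  51. ] angerr 0.02 F [-19.   -3.7  16.2] gap 0.1 J [ -5. -14. 136.  27.  21.  53.]
board tcp 10.8 30.1
```

View pics/w16.png

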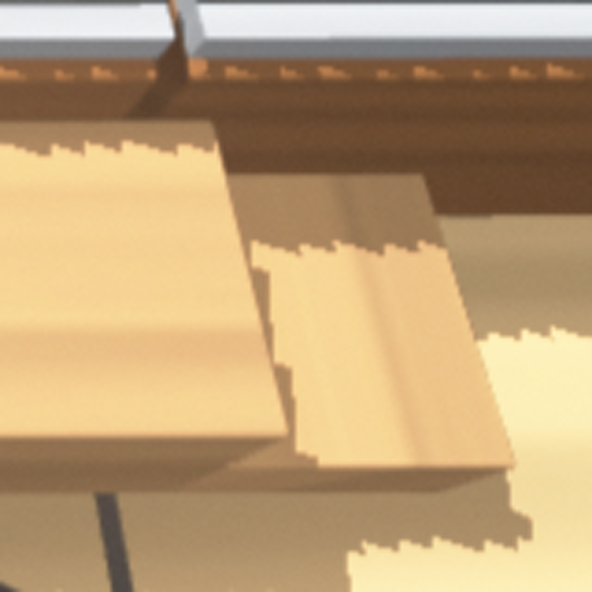

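View pics/s16.png

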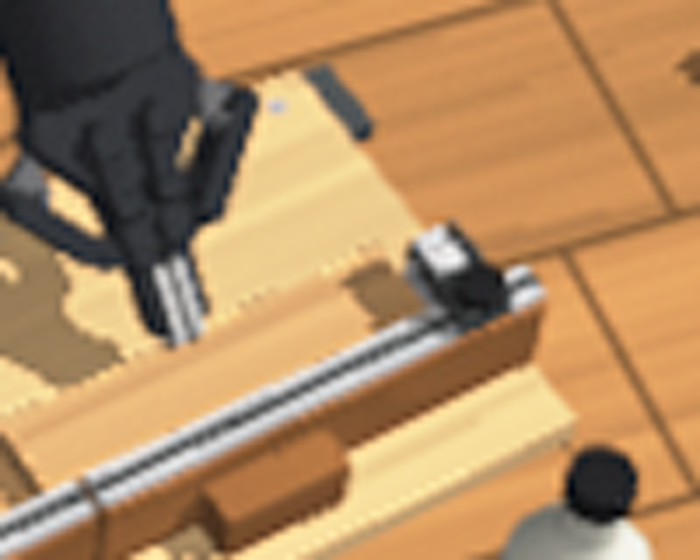

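```bash
python3 - <<'E'
from bench import r
print(r.hand_in()); s=r.sense(); print(s["time"],s["ft_force"],s["tool_pos"])
E
```

```text
the job is handed in; nothing more can be done
None
the job is handed in; nothing more can be done
```

I handed the job in at about 21 s with the arm still pushing. The flip stop is down and the batten sits tight against the fence and butted to the stop. The hand-in reports no verdict.

**What I did:**
- I swung the flip stop down with the shut fingers.
- I gripped the half-lap pine batten and laid it on the bed.
- I slid it to the fence, then pushed its lapped end until the square end met the stop.
- I finished with a 40° diagonal push of the shut fingers on its near top edge, about 80 mm to the stop side of the slot.

**Last checks:**

| Check | Result |
|---|---|
| Final push, wrist reading | about 19 N towards the fence and 15–17 N down, steady over three readings |
| Flip stop | tip within about 1 px of where 0 rad predicts when viewed just after lowering; still looked down in the last pictures |
| Near edge and lap shoulder | within about 1 px of a batten tight to the fence; I could not measure the parallel angle any finer |
| Lap end | within about 1 px of where a butted batten would put it, so within roughly 1 mm of the stop |
| Butting the stop | push at the lap end rose from 3.5 N to 19 N with almost no further movement |

**What disagreed or ran high:**
- The square end's near corner appeared about 5 px (roughly 2.4 mm) short of its predicted spot. That corner is near the image edge, so I trusted the lap end and the contact force instead. That offset is still inside the 3 mm limit.
- The wrist force jumped to about 34 N when the batten was set down on the bed, below the 60 N limit.

I saw nothing else on the bench move, but I did not measure the other things.

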